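Shut down and pack up the class workbench

ROBOT

A 6-joint arm with a two-finger parallel gripper is mounted at the origin on the work surface. World frame = base frame: x ahead of the robot, y to its left, z up, the work surface at z = 0. Lengths are in m, angles in rad, forces in N, time in s.
With the tool pointing down it reaches from about 0.425 to 0.925 m from the base axis. Payload 12.5 kg.
Tool frame: the origin (TCP) lies midway between the tips of the shut fingers; the grasp point (between the pads) lies 19 mm behind it; z points along the fingers, y is the line along which they close (so a half turn about z gives the same grasp; the last joint's range is limited). The gripper opens to 85 mm and grips with 20 to 120 N. Pads are 22 mm wide; open, the fingers measure 114 mm over their backs; the gripper's body (76 mm by 85 mm) begins 54 mm behind the grasp point. The pads swing forward as they close: fully open they stand 13 mm farther back than shut.
Start: joints at [1.106, 0.491, 1.559, -0, 1.092, -0.106], TCP at [0.219, 0.585, 0.231] pointing down, gripper open.
Joint ranges: [-3.1, 3.1], [-0.84, 2.19], [0.05, 2.79], [-1.13, 4.28], [0.06, 2.93], [-2.69, 2.69]. Speed limits (rad/s): [2.22, 2.22, 2.79, 3.14, 3.14, 3.14].

INTERFACE

Orientations are given as a rotation vector (axis times angle).
In Python, from plant import manip, eyes, job_done gives the robot as it stands.
- The arm moves only by the tool move_arm, never from a script. Its argument "rows" is a list of rows, each an object with "travel": the shift along the tool's x, y, z normalised to -1 to 1, where 1 is 150 mm, a list of three; "twist": the turn about the tool's z normalised to -1 to 1, where 1 is 360 degrees; "grip": the gripper's target within -1 to 1 (fully open at 1, half-way at 0, shut at -1). A call has 1 to 10 rows; each row is the pose to reach, as a shift and turn from the pose commanded when the call began, along the tool's axes at that moment, turning the shorter way round; what a row does not reach only later rows make up. A row lasts 1/10 s, in which the tool goes at most 50 mm and 8.59 degrees, less where a joint would pass 70% of its speed; a pose out of reach is approached as far as the arm can. A call with a number of a shift or a turn outside -1 to 1 is refused whole. A call with a gripper value outside its range is refused whole. The fingers move at their own pace and stop on an object; "force" is the grip in N (left out, the last holds). Time passes only in rows, so rows that repeat a pose let the fingers close. It gives the time, the measured TCP pose, the force, the opening and the grip force at its end, in the units of the state.
- manip.observe(): the state, without advancing time (a new reading comes with each control period).
- eyes.capture(name): name is "side" or "top"; returns the picture (400x640x3 uint8, red, green, blue); there is no depth.
- eyes.calibration(name): a dict with "fx", "fy", "cx", "cy" (pixels), "dist_coeffs" ([k1, k2, p1, p2, k3] as OpenCV has them; the pictures are not rectified), "R" (3x3) and "t" (3): a world point X has camera coordinates R X + t. Camera axes: x right, y down, z forward; pixel columns grow to the right and rows downward; lengths in m; the calibration is good to about 2 mm. A picture is of the moment at which its call begins. calibration takes no time and is no camera call.
- job_done(): hands the job in; it is judged then, once.
The state is a dict: "clock": time; "joint_pos": joint angles; "qd": joint speeds; "tau": joint torques, N m; "position": TCP position; "ee_rot": TCP orientation; "wrist_force": force on the tool from outside, world axes, zero at the start; "moment": the same for the moment, N m; "width": opening from 0.0 (shut) to 1.0 (fully open); "grasp_force": force on a finger pad.
Only numpy, scipy, OpenCV 4.12 (cv2) and the standard library are available. Lean on these libraries where they do the work, as an engineer would, in place of code of your own. Each camera call takes 0.05 s, during which the arm holds its last target. There are 200 camera calls.

TASK

The woodworking class is over, so shut this bench down: first throw the bench isolator's lever fully over to off (away from the robot), and only then pick up the inspection lamp and switch it off by pushing its tail button fully in against the upright bench stop while you hold it. Put the lamp and every loose battery pack on the bench inside the chest's drawer, which has to be pulled out first, and push the drawer fully shut. Leave the pine offcut, the tape measure and the jar of screws that stand among them where they are.

Things in the scene. Friction and masses are not known exactly. Their poses are not given: they have to be found in the camera images.
- isolator (a joint): toggle lever of the bench isolator, rad: 0 = on (lever leans 0.6 rad from vertical towards the base's own -x side), 1.2 = off (leans 0.6 rad towards the base's +x side). It is light (about 1 N at the tip) and stays wherever it is left.
- isolator_tip (a point): centre of the 26 mm ball at the lever's tip, 90 mm from the pivot; the lever itself is a 10 mm rod
- isolator_base: grey isolator block, 70 x 50 x 25 mm, fixed to the bench; origin under its centre, z up. The lever's pivot is 22 mm above the origin and the lever swings in the block's x-z plane, from -x (on) to +x (off).
- stop: upright pine bench stop, 50 (x) x 110 (y) x 110 mm (z), fixed to the bench; origin under its centre, z up. Its wide flat face towards the robot is 25 mm from the origin along its own -x.
- lamp_center (a point): centre of the loose stick inspection lamp (0.16 kg) lying flat on the bench, 13 mm above its underside. x runs along it from tail to head, z up: a 26 x 26 mm grey square barrel from 75 mm behind the centre to 40 mm ahead of it, then a black head, 40 mm wide (y) and 26 mm high, to 82 mm ahead.
- lamp_tail (a point): tail end of the lamp's barrel, on its axis, 75 mm behind the centre. The round rubber tail button, 17 mm wide, sticks out here by 10 mm along the lamp's -x when out, and is level with the barrel's end when fully in.
- lamp_button (a joint): how far the lamp's tail button is pushed in, m: 0 = out (lamp on), 0.010 = fully in (lamp off). It takes about 5 N to push in and stays in where it is left.
- drawer (a joint): how far the only drawer of the plywood chest is out towards the robot, m: 0 = shut, 0.205 = fully out; starts ajar at 0.04 to 0.10. It slides with about 1 N of drag and stays where it is left. The chest is fixed, 290 deep x 400 wide x 97 mm high. Things up to 65 mm above the drawer's inner floor pass inside when it shuts.
- drawer_handle (a point): centre of the drawer's handle, a horizontal steel bar 11 mm thick and 120 mm long along the drawer's y, 66 mm above the bench, its axis 35 mm in front of the drawer's face (so 29 mm free behind it). It moves with the drawer; x points into the chest.
- drawer_front (a point): middle of the front edge of the drawer's inner floor, against the inside of its front, 20 mm above the bench; moves with the drawer. x points into the chest, away from the handle, y along the front, z up. The inside runs from x = 0 to 245 mm and y = -179 to 179 mm; walls stand 50 mm above the inner floor, the front (21 mm thick) 62 mm. With the drawer out by q mm, x = 0 to q - 6 mm is clear of the chest's top.
- pack0_center (a point): centre (25 mm above the underside) of a loose tool battery pack, 0.38 kg, 50 mm tall overall: a black base 80 (x) x 56 (y) x 22 mm (z) with a grey block 60 (x) x 40 (y) x 28 mm (z) centred on top, which is the grip. Two to four packs are on the bench; None if this one is absent.
- pack1_center (a point): centre (25 mm above the underside) of a loose tool battery pack, 0.38 kg, 50 mm tall overall: a black base 80 (x) x 56 (y) x 22 mm (z) with a grey block 60 (x) x 40 (y) x 28 mm (z) centred on top, which is the grip. Two to four packs are on the bench; None if this one is absent.
- pack2_center (a point): centre (25 mm above the underside) of a loose tool battery pack, 0.38 kg, 50 mm tall overall: a black base 80 (x) x 56 (y) x 22 mm (z) with a grey block 60 (x) x 40 (y) x 28 mm (z) centred on top, which is the grip. Two to four packs are on the bench; None if this one is absent.
- pack3_center (a point): centre (25 mm above the underside) of a loose tool battery pack, 0.38 kg, 50 mm tall overall: a black base 80 (x) x 56 (y) x 22 mm (z) with a grey block 60 (x) x 40 (y) x 28 mm (z) centred on top, which is the grip. Two to four packs are on the bench; None if this one is absent.
- offcut: a loose pine offcut, 80 x 60 x 45 mm; a bystander, to be left where it is (origin under its centre)
- tape: a grey tape measure standing on its edge, 66 long, 36 wide and 62 mm tall; a bystander, to be left where it is (origin under its centre)
- screws: a jar of screws, 56 mm wide and 75 mm tall; a bystander, to be left where it is (origin under its centre)
Things that resemble listed ones, but are neither listed nor needed, are in the scene too. Leave any purple or yellow look-alike of the part that bears pack3_center alone.

How it is judged:
By the outcome, as a careful person would: the job done as asked, in the order asked, and still so for the second after the job is handed in, with the robot touching nothing.
Of pack0, pack1, pack2, pack3 only 2 to 4 are there at a start; the rules pass over those that are not, and their reading is None.
At some moment in a run one of pack0, pack1, pack2, pack3, lamp may be knocked a few centimetres aside while the robot is not near it.
Once in a run the grip may slacken for a moment while it holds something.
It also fails if it takes over 210 s, if anything falls off the work surface, if the arm or the gripper's body presses on something with over 40 N, if the wrist force passes 120 N, or if a joint passes its speed limit or range.

## Working session

There is one attempt and no reset: what is moved stays moved. The work goes in short steps, Python scripts to look and compute and a tool call to move; the robot and the scene stay as the last step left them, time stands still between calls to the robot, and variables do not carry over. Pictures are saved under pics/ and viewed, at most 14 in all, crops included, and the job is handed in when it is done.

Besides the shell and the picture viewer there is one more tool, called after "Emit:" as name(argument=value, ...), one argument or row to a line, values as JSON. move_arm: Moves the arm, as the interface text tells. Scaled input: -1 to 1 covers 150 mm each way for a shift and 360 degrees each way for a turn. Its arguments: {"type":"object","properties":{"rows":{"type":"array"},"force":{"type":"number"}},"required":["rows"]}

```bash
mkdir -p pics; ls; cat > h.py <<'E'
import numpy as np, cv2
from plant import manip, eyes, job_done
def cap(n,f):
    im=eyes.capture(n); cv2.imwrite(f'pics/{f}.png',cv2.cvtColor(im,cv2.COLOR_RGB2BGR)); return im
def ray(n,uv):
    c=eyes.calibration(n); K=np.array([[c['fx'],0,c['cx']],[0,c['fy'],c['cy']],[0,0,1.]])
    p=cv2.undistortPoints(np.array(uv,float).reshape(-1,1,2),K,np.array(c['dist_coeffs'],float)).reshape(-1,2)
    R=np.array(c['R']);t=np.array(c['t']).reshape(3)
    d=np.c_[p,np.ones(len(p))]@R; return -R.T@t,d
def plane(n,uv,z):
    o,d=ray(n,uv); return o+d*((z-o[2])/d[:,2])[:,None]
def proj(n,X):
    c=eyes.calibration(n); K=np.array([[c['fx'],0,c['cx']],[0,c['fy'],c['cy']],[0,0,1.]])
    return cv2.projectPoints(np.array(X,float).reshape(-1,1,3),cv2.Rodrigues(np.array(c['R']))[0],np.array(c['t']).reshape(3),K,np.array(c['dist_coeffs'],float))[0].reshape(-1,2)
E
python3 - <<'E'
from h import *
for n in('top','side'):
    cap(n,n+'0'); o,d=ray(n,[[320,200]]); print(n,o,d)
print(manip.observe())
E
```

```text
pics
top [ 0.41046979 -0.05246754  1.30654382] [[ 0.05049771 -0.02835028 -0.99837731]]
side [ 0.08922798 -0.629265    0.92118946] [[ 0.36459111  0.52419299 -0.76964001]]
{'clock': 0.1, 'joint_pos': array([ 1.10640255e+00,  4.91495914e-01,  1.55937929e+00, -9.15012620e-06,
        1.09170483e+00, -1.05613309e-01]), 'qd': array([ 1.25073508e-03, -1.24046004e-03, -4.92861967e-04, -3.80055757e-04,
       -3.45682477e-05, -2.22606213e-04]), 'tau': array([ 2.08196150e-03, -6.19448233e+01, -2.62023318e+01, -9.61231717e-05,
        2.89419455e-03,  3.30243233e-05]), 'position': array([0.21935833, 0.58503221, 0.23079144]), 'ee_rot': array([-5.60498466e-01, -3.09091384e+00,  1.49186078e-03]), 'wrist_force': array([ 0.41446571, -0.03712004,  0.45736636]), 'moment': array([ 0.00680773, -0.01520952,  0.00079429]), 'grasp_force': 0.0, 'width': 1.0053225326126292}
```

View pics/top0.png

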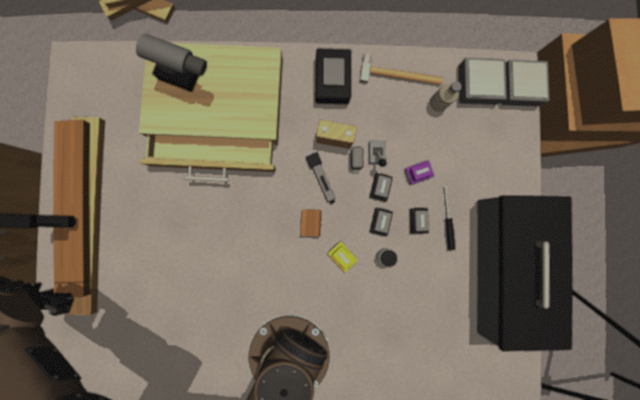

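View pics/side0.png

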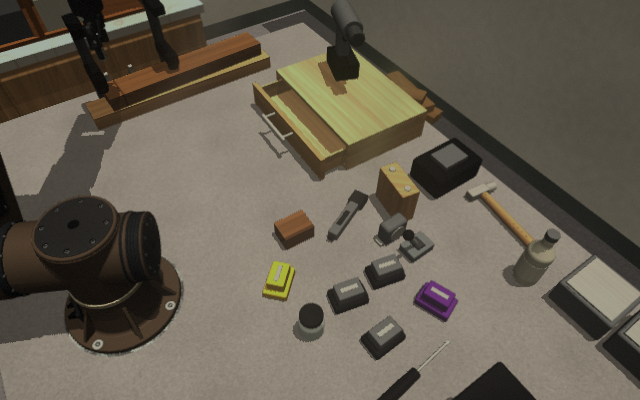

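Top view: drawer ajar, with its handle at (208,180). Packs are at (381,187), (381,222) and (419,220). The isolator is at (377,150), with its ball at (381,162). The lamp runs from (313,160) to (331,198), the stop is at (336,133), the tape at (357,158), the offcut at (311,222) and the jar at (387,258). The yellow and purple look-alikes are to be left alone.

```bash
python3 - <<'E'
from h import *
im=cv2.imread('pics/top0.png'); 
cv2.imwrite('pics/topc.png',cv2.resize(im[112:262,300:440],None,fx=4,fy=4,interpolation=cv2.INTER_CUBIC))
im=cv2.imread('pics/side0.png'); 
cv2.imwrite('pics/sidec.png',cv2.resize(im[155:355,260:470],None,fx=3,fy=3,interpolation=cv2.INTER_CUBIC)[:600])
E
```

```text
(no output)
```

View pics/topc.png

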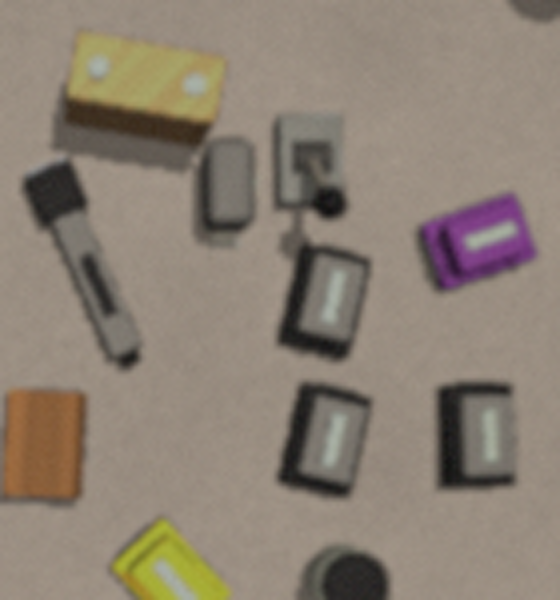

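View pics/sidec.png

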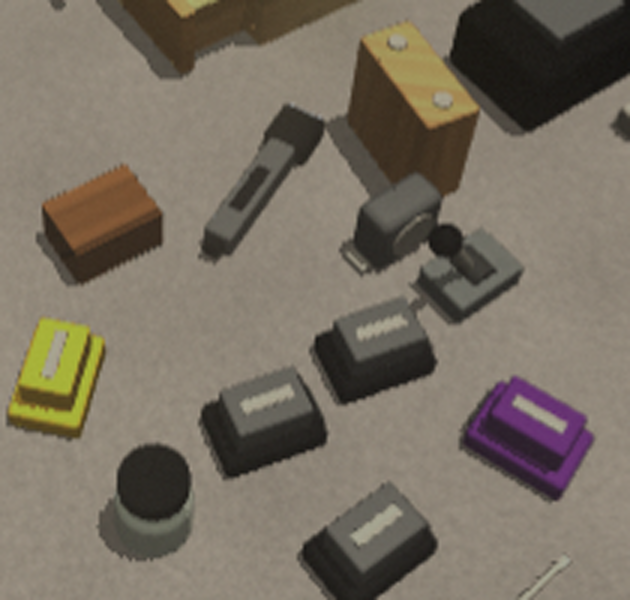

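The crop sharpens things. The pack labels, at the centres of the grey tops, are at about (335,297), (333,440) and (490,436). The lamp runs from head end (45,170) to button (127,358). The isolator block spans (275–343,113–205), with the ball at (328,201).

```bash
cat > m.py <<'E'
from h import *
def labels(tag=None):
    T=eyes.capture('top') if tag is None else cv2.cvtColor(cv2.imread(tag),cv2.COLOR_BGR2RGB)
    hsv=cv2.cvtColor(T,cv2.COLOR_RGB2HSV).astype(int); g=T.astype(int)
    # white label: bright greenish-white
    m=((g.min(2)>150)&(hsv[...,1]<40)).astype(np.uint8); m[:110]=0; m[:, :290]=0; m[270:]=0; m[:,445:]=0
    n,l,s,c=cv2.connectedComponentsWithStats(m)
    for i in range(1,n):
        if s[i,4]<8: continue
        ys,xs=np.where(l==i); u,ss,v=np.linalg.svd(np.c_[xs,ys]-c[i],full_matrices=False)
        P=plane('top',[c[i],c[i]+v[0]*5],.050); d=P[1]-P[0]
        print('label px',c[i].round(1),s[i,4],'xyz',P[0].round(4),'yaw',round(np.degrees(np.arctan2(d[1],d[0]))%180,1))
E
python3 - <<'E'
from m import *
labels('pics/top0.png')
k=lambda *a:np.array(a,float)/4+[299.6,111.6]
r=lambda n,uv,z:print(n,plane('top',uv,z).round(4).tolist())
r('stop top corners',k([78,33],[227,58],[212,122],[66,97]),.11)
r('iso base top',k([278,115],[343,118],[340,207],[277,205]),.025)
r('ball',k([328,201]),.022+.09*np.cos(.6))
r('lamp head/ button',k([47,167],[125,350]),.022)
r('lamp head corners',k([22,184],[66,158],[86,207],[42,230]),.026)
r('lamp barrel corners tail',k([106,358],[138,345]),.026)
r('pack A top',k([325,248],[369,262],[346,352],[300,338]),.05)
r('tape top',k([207,140],[250,140],[250,228],[205,225]),.062)
r('handle',[[188,180],[227,182]],.066)
r('front edge',[[142,163],[273,169],[143,158.5],[274,165]],.082)
r('chest edge',[[141,136],[278,138],[281,48],[144,42]],.097)
r('offcut',k([8,390],[85,393],[82,498],[5,495]),.045)
r('jar',k([355,588]),.075)
E
```

```text
label px [324.  128.2] 10 xyz [ 0.6909 -0.097   0.05  ] yaw 0.8
label px [348.4 132.6] 13 xyz [ 0.679  -0.1709  0.05  ] yaw 136.2
label px [421.8 170.7] 22 xyz [ 0.5677 -0.3948  0.05  ] yaw 109.9
label px [382.7 186. ] 26 xyz [ 0.5191 -0.2758  0.05  ] yaw 168.0
label px [383.2 221.4] 25 xyz [ 0.4132 -0.2778  0.05  ] yaw 167.8
label px [422.1 220.9] 11 xyz [ 0.4161 -0.3957  0.05  ] yaw 2.5
label px [343.2 257.4] 20 xyz [ 0.305  -0.1593  0.05  ] yaw 42.3
stop top corners [[0.7016, -0.0805, 0.11], [0.6857, -0.188, 0.11], [0.6388, -0.1776, 0.11], [0.6548, -0.0726, 0.11]]
iso base top [[0.6616, -0.2374, 0.025], [0.6604, -0.2879, 0.025], [0.5912, -0.2857, 0.025], [0.5918, -0.2371, 0.025]]
ball [[0.5853, -0.264, 0.0963]]
lamp head/ button [[0.6181, -0.0603, 0.022], [0.4787, -0.122, 0.022]]
lamp head corners [[0.604, -0.0415, 0.026], [0.6247, -0.0747, 0.026], [0.5872, -0.0905, 0.026], [0.569, -0.0573, 0.026]]
lamp barrel corners tail [[0.4722, -0.1074, 0.026], [0.4825, -0.1316, 0.026]]
pack A top [[0.5564, -0.27, 0.05], [0.5465, -0.3034, 0.05], [0.4784, -0.2862, 0.05], [0.4883, -0.2515, 0.05]]
tape top [[0.6343, -0.179, 0.062], [0.635, -0.2112, 0.062], [0.5689, -0.2117, 0.062], [0.5705, -0.1781, 0.062]]
handle [[0.5258, 0.3019, 0.066], [0.5217, 0.1865, 0.066]]
front edge [[0.5721, 0.4349, 0.082], [0.5605, 0.0508, 0.082], [0.5854, 0.4326, 0.082], [0.5722, 0.0482, 0.082]]
chest edge [[0.6491, 0.4357, 0.097], [0.649, 0.0372, 0.097], [0.9189, 0.0349, 0.097], [0.9327, 0.443, 0.097]]
offcut [[0.4462, -0.0338, 0.045], [0.4449, -0.0913, 0.045], [0.3667, -0.0902, 0.045], [0.3682, -0.0329, 0.045]]
jar [[0.3048, -0.2894, 0.075]]
```

Emit:
move_arm(
  rows=[
    {"travel":[-0.33,-0.22,0],"twist":-0.019,"grip":-1},
    {"travel":[-0.67,-0.44,0],"twist":-0.038,"grip":-1},
    {"travel":[-1,-0.667,0],"twist":-0.057,"grip":-1},
    {"travel":[-1,-0.667,0],"twist":-0.057,"grip":-1},
    {"travel":[-1,-0.667,0],"twist":-0.057,"grip":-1},
  ],
  force=60,
)

```text
clock: 0.6
position: [0.3265, 0.4363, 0.2313]
ee_rot: [-0.006, -3.141, 0.001]
wrist_force: [-0.6, 2.1, 0.1]
width: 0.143
grasp_force: 0.0
```

Emit:
move_arm(
  rows=[
    {"travel":[-0.82,-1,0],"twist":0,"grip":-1},
    {"travel":[-0.82,-1,0],"twist":0,"grip":-1},
    {"travel":[-0.82,-1,0],"twist":0,"grip":-1},
    {"travel":[-0.82,-1,0],"twist":0,"grip":-1},
    {"travel":[-0.82,-1,0],"twist":0,"grip":-1},
  ],
)

```text
clock: 1.1
position: [0.4502, 0.2861, 0.2311]
ee_rot: [0.008, 3.141, -0.001]
wrist_force: [0.1, 1.2, 0.4]
width: 0.001
grasp_force: 0.0
```

Emit:
move_arm(
  rows=[
    {"travel":[-0.47,-1,0],"twist":0,"grip":-1},
    {"travel":[-0.47,-1,0],"twist":0,"grip":-1},
    {"travel":[-0.47,-1,0],"twist":0,"grip":-1},
    {"travel":[-0.47,-1,0],"twist":0,"grip":-1},
  ],
)

```text
clock: 1.5
position: [0.5193, 0.1365, 0.2311]
ee_rot: [0.004, 3.142, -0.0]
wrist_force: [0.7, -0.2, 0.1]
width: -0.002
grasp_force: 0.0
```

Emit:
move_arm(
  rows=[
    {"travel":[0,-1,0],"twist":0,"grip":-1},
    {"travel":[0,-1,0],"twist":0,"grip":-1},
    {"travel":[0,-1,0],"twist":0,"grip":-1},
    {"travel":[0,-1,0],"twist":0,"grip":-1},
  ],
)

```text
clock: 1.9
position: [0.5181, -0.0147, 0.2311]
ee_rot: [-0.008, -3.141, 0.001]
wrist_force: [-0.0, 0.5, 0.4]
width: -0.003
grasp_force: 0.0
```

Emit:
move_arm(
  rows=[
    {"travel":[0,-1,0],"twist":0,"grip":-1},
    {"travel":[0,-1,0],"twist":0,"grip":-1},
    {"travel":[0,-1,0],"twist":0,"grip":-1},
    {"travel":[0,-1,0],"twist":0,"grip":-1},
    {"travel":[0,-1,0],"twist":0,"grip":-1},
  ],
)

```text
clock: 2.4
position: [0.518, -0.1607, 0.2309]
ee_rot: [-0.003, -3.141, -0.001]
wrist_force: [0.0, 0.9, 0.3]
width: -0.002
grasp_force: 0.0
```

Emit:
move_arm(
  rows=[
    {"travel":[-0.09,-0.68,0],"twist":0,"grip":-1},
    {"travel":[-0.09,-0.68,0],"twist":0,"grip":-1},
    {"travel":[-0.09,-0.68,0],"twist":0,"grip":-1},
    {"travel":[-0.09,-0.68,0.3],"twist":0,"grip":-1},
    {"travel":[-0.09,-0.68,0.6],"twist":0,"grip":-1},
    {"travel":[-0.09,-0.68,0.8],"twist":0,"grip":-1},
    {"travel":[-0.09,-0.68,1.0],"twist":0,"grip":-1},
    {"travel":[-0.09,-0.68,1.0],"twist":0,"grip":-1},
    {"travel":[-0.09,-0.68,1.0],"twist":0,"grip":-1},
  ],
)

```text
clock: 3.3
position: [0.532, -0.2617, 0.0818]
ee_rot: [0.002, -3.141, -0.001]
wrist_force: [0.3, -0.4, 0.1]
width: -0.002
grasp_force: 0.0
```

Emit:
move_arm(
  rows=[
    {"travel":[-0.07,0,0],"twist":0,"grip":-1},
    {"travel":[-0.14,0,0],"twist":0,"grip":-1},
    {"travel":[-0.21,0,0],"twist":0,"grip":-1},
    {"travel":[-0.28,0,0],"twist":0,"grip":-1},
    {"travel":[-0.35,0,0],"twist":0,"grip":-1},
    {"travel":[-0.42,0,0],"twist":0,"grip":-1},
    {"travel":[-0.49,0,0],"twist":0,"grip":-1},
    {"travel":[-0.56,0,0],"twist":0,"grip":-1},
    {"travel":[-0.63,0,0],"twist":0,"grip":-1},
    {"travel":[-0.67,0,0],"twist":0,"grip":-1},
  ],
)

```text
clock: 4.3
position: [0.6328, -0.2632, 0.081]
ee_rot: [0.001, 3.142, 0.0]
wrist_force: [-1.0, -0.2, -0.6]
width: -0.001
grasp_force: 0.4
```

Emit:
move_arm(
  rows=[
    {"travel":[-0.03,0,0],"twist":0,"grip":-1},
    {"travel":[-0.06,0,0],"twist":0,"grip":-1},
    {"travel":[-0.08,0,0],"twist":0,"grip":-1},
    {"travel":[-0.08,0,0],"twist":0,"grip":-1},
  ],
)

```text
clock: 4.7
position: [0.6441, -0.2634, 0.0813]
ee_rot: [0.001, 3.141, -0.0]
wrist_force: [-0.4, 0.5, -0.3]
width: -0.001
grasp_force: 0.0
```

Contact was made with about 1 N. I'll keep going in small steps until I feel the stop.

Emit:
move_arm(
  rows=[
    {"travel":[-0.02,0,0],"twist":0,"grip":-1},
    {"travel":[-0.04,0,0],"twist":0,"grip":-1},
    {"travel":[-0.04,0,0],"twist":0,"grip":-1},
  ],
)

```text
clock: 5.0
position: [0.6502, -0.2634, 0.0814]
ee_rot: [0.001, 3.141, -0.0]
wrist_force: [-0.5, 0.5, 0.2]
width: 0.003
grasp_force: 0.1
```

Emit:
move_arm(
  rows=[
    {"travel":[-0.02,0,0],"twist":0,"grip":-1},
    {"travel":[-0.03,0,0],"twist":0,"grip":-1},
    {"travel":[-0.03,0,0],"twist":0,"grip":-1},
  ],
)

```text
clock: 5.3
position: [0.6546, -0.2633, 0.0813]
ee_rot: [0.001, 3.141, -0.0]
wrist_force: [0.3, -0.2, 0.1]
width: 0.001
grasp_force: 0.1
```

```bash
python3 - <<'E'
from h import *
im=cap('side','s1'); c=proj('side',[[.65,-.262,.08]])[0].astype(int); print(c,manip.observe()['wrist_force'])
cv2.imwrite('pics/s1c.png',cv2.resize(cv2.imread('pics/s1.png')[155:305,340:500],None,fx=4,fy=4,interpolation=cv2.INTER_CUBIC))
E
```

```text
[427 227] [0.35805387 0.19984937 0.15174843]
```

View pics/s1c.png

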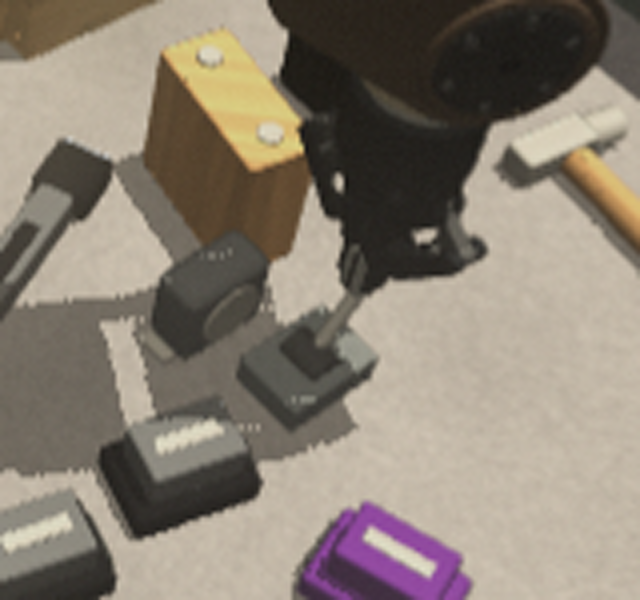

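The lever leans away at (340,310) in the crop, with the fingers at its upper part. There's no end-stop force yet, so I'll keep pushing gently.

Emit:
move_arm(
  rows=[
    {"travel":[-0.02,0,0],"twist":0,"grip":-1},
    {"travel":[-0.03,0,0],"twist":0,"grip":-1},
    {"travel":[-0.03,0,0],"twist":0,"grip":-1},
  ],
)

```text
clock: 5.65
position: [0.6579, -0.2633, 0.081]
ee_rot: [-0.001, -3.139, -0.001]
wrist_force: [-7.1, 0.2, 1.3]
width: -0.005
grasp_force: 3.4
```

Emit:
move_arm(
  rows=[
    {"travel":[-0.02,0,0],"twist":0,"grip":-1},
    {"travel":[-0.02,0,0],"twist":0,"grip":-1},
  ],
)

```text
clock: 5.85
position: [0.6586, -0.2633, 0.0808]
ee_rot: [-0.001, -3.133, -0.003]
wrist_force: [-20.3, -0.1, 7.7]
width: 0.003
grasp_force: 10.2
```

Emit:
move_arm(
  rows=[
    {"travel":[-0.02,0,0],"twist":0,"grip":-1},
    {"travel":[-0.02,0,0],"twist":0,"grip":-1},
  ],
)

```text
clock: 6.05
position: [0.6591, -0.2632, 0.0806]
ee_rot: [-0.0, -3.127, -0.005]
wrist_force: [-34.4, -0.6, 13.1]
width: 0.001
grasp_force: 17.7
```

End stop felt at 34 N. I'll back off, rise and go to the handle.

Emit:
move_arm(
  rows=[
    {"travel":[0.15,0,0],"twist":0,"grip":-1},
    {"travel":[0.3,0,0],"twist":0,"grip":-1},
    {"travel":[0.45,0,-0.2],"twist":0,"grip":-1},
    {"travel":[0.45,0,-0.5],"twist":0,"grip":-1},
    {"travel":[0.45,0,-0.8],"twist":0,"grip":-1},
    {"travel":[0.45,0,-1],"twist":0,"grip":-1},
    {"travel":[0.45,0,-1],"twist":0,"grip":-1},
  ],
)

```text
clock: 6.75
position: [0.5988, -0.264, 0.2364]
ee_rot: [0.001, 3.134, -0.006]
wrist_force: [0.0, 0.1, 0.2]
width: -0.002
grasp_force: 0.0
```

Emit:
move_arm(
  rows=[
    {"travel":[0.2,1,0],"twist":0,"grip":-1},
    {"travel":[0.2,1,0],"twist":0,"grip":-1},
    {"travel":[0.2,1,0],"twist":0,"grip":-1},
    {"travel":[0.2,1,0],"twist":0,"grip":-1},
  ],
)

```text
clock: 7.15
position: [0.5661, -0.1088, 0.2308]
ee_rot: [0.005, -3.14, -0.002]
wrist_force: [-0.0, -0.4, 0.4]
width: -0.003
grasp_force: 0.0
```

Emit:
move_arm(
  rows=[
    {"travel":[0.2,1,0],"twist":0,"grip":-1},
    {"travel":[0.2,1,0],"twist":0,"grip":-1},
    {"travel":[0.2,1,0],"twist":0,"grip":-1},
    {"travel":[0.2,1,0],"twist":0,"grip":-1},
  ],
)

```text
clock: 7.55
position: [0.5364, 0.0407, 0.2309]
ee_rot: [0.005, -3.141, -0.001]
wrist_force: [0.3, -0.4, -0.3]
width: 0.001
grasp_force: 0.0
```

```bash
python3 - <<'E'
from m import *
im=cap('side','s2'); labels()
cv2.imwrite('pics/s2c.png',cv2.resize(cv2.imread('pics/s2.png')[60:260,230:430],None,fx=3,fy=3,interpolation=cv2.INTER_CUBIC))
E
```

```text
label px [324.2 128.2] 19 xyz [ 0.691  -0.0975  0.05  ] yaw 136.4
label px [348.2 132.6] 19 xyz [ 0.6789 -0.1703  0.05  ] yaw 97.6
label px [308.6 152.6] 14 xyz [ 0.6156 -0.052   0.05  ] yaw 114.3
label px [333.6 166.3] 10 xyz [ 0.5757 -0.1274  0.05  ] yaw 43.3
label px [422.2 170.5] 37 xyz [ 0.5684 -0.396   0.05  ] yaw 110.0
label px [382.8 186. ] 45 xyz [ 0.519  -0.2761  0.05  ] yaw 167.0
label px [383.1 221.6] 41 xyz [ 0.4124 -0.2776  0.05  ] yaw 168.3
label px [422.  220.3] 37 xyz [ 0.4178 -0.3954  0.05  ] yaw 0.1
label px [343.3 257.4] 27 xyz [ 0.305  -0.1596  0.05  ] yaw 43.9
```

View pics/s2c.png

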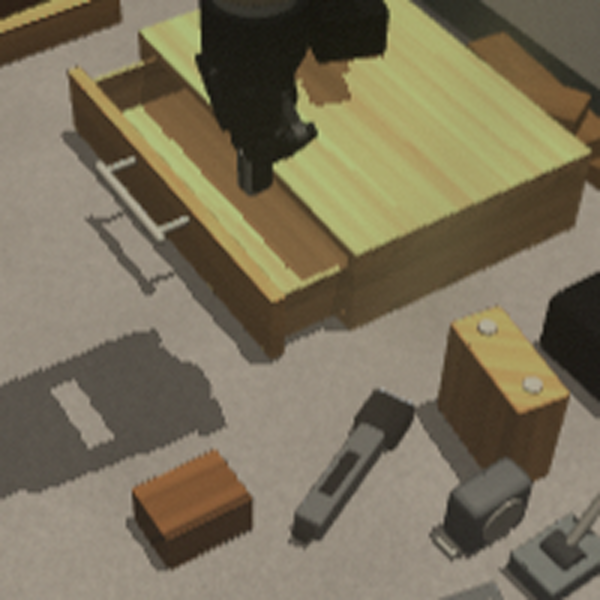

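The lever is still over to off. The handle bar runs from (105,167) to (163,232) in this crop.

```bash
python3 - <<'E'
from h import *
P=plane('side',np.array([[105,167],[163,232]])/3+[229.7,59.7],.066);print(P.round(4),P.mean(0))
E
```

```text
[[0.5396 0.3085 0.066 ]
 [0.5386 0.1977 0.066 ]] [0.5390988  0.25310577 0.066     ]
```

Emit:
move_arm(
  rows=[
    {"travel":[0.1,1,0],"twist":0,"grip":-0.39},
    {"travel":[0.1,1,0],"twist":0,"grip":-0.39},
    {"travel":[0.1,1,0],"twist":0,"grip":-0.39},
    {"travel":[0.1,1,0],"twist":0,"grip":-0.39},
    {"travel":[0.1,1,0],"twist":0,"grip":-0.39},
  ],
)

```text
clock: 8.15
position: [0.5231, 0.1864, 0.2308]
ee_rot: [0.0, -3.141, 0.001]
wrist_force: [-0.2, 0.1, -0.6]
width: 0.305
grasp_force: 0.0
```

Emit:
move_arm(
  rows=[
    {"travel":[0,0.35,0],"twist":0.23,"grip":-0.39},
    {"travel":[0,0.35,0],"twist":0.23,"grip":-0.39},
    {"travel":[0,0.35,0],"twist":0.23,"grip":-0.39},
    {"travel":[0,0.35,0],"twist":0.23,"grip":-0.39},
    {"travel":[0,0.35,0],"twist":0.23,"grip":-0.39},
    {"travel":[0,0.35,0],"twist":0.23,"grip":-0.39},
    {"travel":[0,0.35,0],"twist":0.23,"grip":-0.39},
    {"travel":[0,0.35,0],"twist":0.23,"grip":-0.39},
    {"travel":[0,0.35,0],"twist":0.23,"grip":-0.39},
    {"travel":[0,0.35,0],"twist":0.23,"grip":-0.39},
  ],
)

```text
clock: 9.15
position: [0.5238, 0.2367, 0.2311]
ee_rot: [2.089, 2.347, -0.0]
wrist_force: [-1.0, -0.5, -0.5]
width: 0.303
grasp_force: 0.0
```

Emit:
move_arm(
  rows=[
    {"travel":[0,0,0],"twist":0.025,"grip":-0.39},
    {"travel":[0,0,0],"twist":0.025,"grip":-0.39},
    {"travel":[0,0,0],"twist":0.025,"grip":-0.39},
  ],
)

```text
clock: 9.45
position: [0.5234, 0.2377, 0.2312]
ee_rot: [2.255, 2.188, -0.0]
wrist_force: [-0.5, -0.2, -0.4]
width: 0.306
grasp_force: 0.0
```

The two views disagree by 15 mm, so I'll measure the bar by mask.

```bash
python3 - <<'E'
from h import *
for n,f,(x0,y0,x1,y1) in(('top','top0',(180,165,236,190)),('side','side0',(250,100,305,155))):
    g=cv2.imread(f'pics/{f}.png')[y0:y1,x0:x1].astype(int)
    m=((g.min(2)>135)&(np.ptp(g,2)<28)).astype(np.uint8)
    for r in m: print(''.join('.#'[v] for v in r))
    k,l,s,c=cv2.connectedComponentsWithStats(m)
    for i in range(1,k):
        if s[i,4]>15:
            ys,xs=np.where(l==i); print(s[i],c[i]+[x0,y0])
E
```

```text
........................................................
........................................................
........................................................
........................................................
........................................................
........................................................
.........#..............................................
.........#..............................................
.........#..............................................
.........#..............................................
.........#.................................#............
........##.................................#............
......##########...........................#............
...........#.#.######################.###.###...........
................................###############.........
........................................................
........................................................
........................................................
........................................................
.................
[... 2794 characters left out ...]
.......................................
.......................................................
.......................................................
.......................................................
.......................................................
.......................................................
.......................................................
.......................................................
.......................................................
.......................................................
.......................................................
.......................................................
[14 15 20 24 35] [273.57142857 126.85714286]
```

```bash
python3 - <<'E'
from h import *
print(plane('top',[[206.5,178.4],[187,177.6],[226,179.3]],.068).round(4)); print(plane('side',[[273.5,127],[264,115],[283,138.5]],.070).round(4))
c=proj('top',[[.528,.247,.066]]);print(c)
cap('top','t3'); cv2.imwrite('pics/t3c.png',cv2.resize(cv2.imread('pics/t3.png')[120:220,130:290],None,fx=5,fy=5,interpolation=cv2.INTER_CUBIC))
E
```

```text
[[0.5312 0.2468 0.068 ]
 [0.5326 0.3045 0.068 ]
 [0.5295 0.1893 0.068 ]]
[[0.5332 0.2461 0.07  ]
 [0.5366 0.3067 0.07  ]
 [0.531  0.1903 0.07  ]]
[[206.5700085  179.54570218]]
```

View pics/t3c.png

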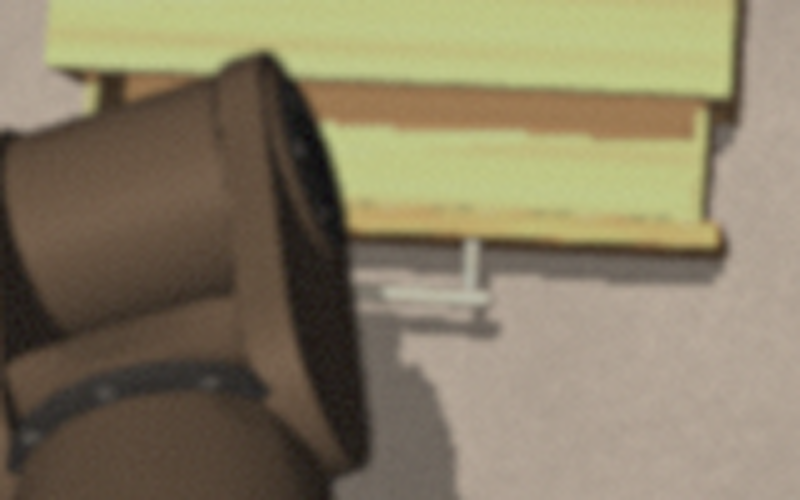

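Handle centre is about (0.531, 0.2465). I'll descend onto it, grip and pull.

Emit:
move_arm(
  rows=[
    {"travel":[0.055,0.055,0.0],"twist":0,"grip":-0.39},
    {"travel":[0.055,0.055,0.3],"twist":0,"grip":-0.39},
    {"travel":[0.055,0.055,0.6],"twist":0,"grip":-0.39},
    {"travel":[0.055,0.055,0.85],"twist":0,"grip":-0.39},
    {"travel":[0.055,0.055,0.85],"twist":0,"grip":-0.39},
  ],
)

```text
clock: 10.0
position: [0.5297, 0.2468, 0.0996]
ee_rot: [-2.253, -2.185, 0.011]
wrist_force: [-0.3, 0.2, -0.5]
width: 0.307
grasp_force: 0.0
```

Emit:
move_arm(
  rows=[
    {"travel":[0,0,0.1],"twist":0,"grip":-0.39},
    {"travel":[0,0,0.2],"twist":0,"grip":-0.39},
    {"travel":[0,0,0.3],"twist":0,"grip":-0.39},
    {"travel":[0,0,0.34],"twist":0,"grip":-0.39},
    {"travel":[0,0,0.34],"twist":0,"grip":-0.39},
  ],
)

```text
clock: 10.5
position: [0.5317, 0.2475, 0.0535]
ee_rot: [2.256, 2.186, 0.001]
wrist_force: [0.3, 0.7, -0.1]
width: 0.302
grasp_force: 0.0
```

Emit:
move_arm(
  rows=[
    {"travel":[0,0,0],"twist":0,"grip":-1},
    {"travel":[0,0,0],"twist":0,"grip":-1},
    {"travel":[0,0,0],"twist":0,"grip":-1},
    {"travel":[0,0,0],"twist":0,"grip":-1},
  ],
  force=30,
)

```text
clock: 10.9
position: [0.5319, 0.2475, 0.0541]
ee_rot: [2.256, 2.185, 0.004]
wrist_force: [-0.4, 0.0, 7.2]
width: 0.115
grasp_force: 29.7
```

Emit:
move_arm(
  rows=[
    {"travel":[0,-0.1,0],"twist":0,"grip":-1},
    {"travel":[0,-0.2,0],"twist":0,"grip":-1},
    {"travel":[0,-0.3,0],"twist":0,"grip":-1},
    {"travel":[0,-0.4,0],"twist":0,"grip":-1},
    {"travel":[0,-0.5,0],"twist":0,"grip":-1},
    {"travel":[0,-0.6,0],"twist":0,"grip":-1},
    {"travel":[0,-0.68,0],"twist":0,"grip":-1},
    {"travel":[0,-0.74,0],"twist":0,"grip":-1},
    {"travel":[0,-0.74,0],"twist":0,"grip":-1},
  ],
)

```text
clock: 11.8
position: [0.4198, 0.251, 0.054]
ee_rot: [2.256, 2.186, 0.002]
wrist_force: [-0.9, -2.1, 9.9]
width: 0.114
grasp_force: 30.7
```

Emit:
move_arm(
  rows=[
    {"travel":[0,-0.03,0],"twist":0,"grip":-1},
    {"travel":[0,-0.06,0],"twist":0,"grip":-1},
    {"travel":[0,-0.06,0],"twist":0,"grip":-1},
  ],
)

```text
clock: 12.1
position: [0.4115, 0.2513, 0.054]
ee_rot: [2.256, 2.185, 0.003]
wrist_force: [-0.9, -2.1, 11.4]
width: 0.113
grasp_force: 30.7
```

Emit:
move_arm(
  rows=[
    {"travel":[0,-0.04,0],"twist":0,"grip":-1},
    {"travel":[0,-0.04,0],"twist":0,"grip":-1},
  ],
)

```text
clock: 12.3
position: [0.4054, 0.2515, 0.054]
ee_rot: [2.256, 2.185, 0.003]
wrist_force: [-0.9, -2.6, 11.8]
width: 0.114
grasp_force: 30.8
```

Emit:
move_arm(
  rows=[
    {"travel":[0,-0.03,0],"twist":0,"grip":-1},
    {"travel":[0,-0.03,0],"twist":0,"grip":-1},
  ],
)

```text
clock: 12.5
position: [0.4011, 0.2516, 0.054]
ee_rot: [2.256, 2.185, 0.003]
wrist_force: [-1.2, -1.5, 11.9]
width: 0.118
grasp_force: 30.8
```

Emit:
move_arm(
  rows=[
    {"travel":[0,-0.03,0],"twist":0,"grip":-1},
    {"travel":[0,-0.03,0],"twist":0,"grip":-1},
  ],
)

```text
clock: 12.7
position: [0.3993, 0.2518, 0.0541]
ee_rot: [2.254, 2.184, 0.01]
wrist_force: [12.5, -11.2, 3.3]
width: 0.11
grasp_force: 30.5
```

The drawer has hit its outer stop. I'll release, rise and re-measure the lamp and packs.

Emit:
move_arm(
  rows=[
    {"travel":[0,0.02,0],"twist":0,"grip":-0.39},
    {"travel":[0,0.02,0],"twist":0,"grip":-0.39},
    {"travel":[0,0.02,0],"twist":0,"grip":-0.39},
    {"travel":[0,0.02,0],"twist":0,"grip":-0.39},
    {"travel":[0,0.02,-0.2],"twist":0,"grip":-0.39},
    {"travel":[0,0.02,-0.5],"twist":0,"grip":-0.39},
    {"travel":[0,0.02,-0.8],"twist":0,"grip":0.2},
    {"travel":[0,0.02,-1],"twist":0,"grip":0.2},
    {"travel":[0,0.02,-1],"twist":0,"grip":0.2},
  ],
)

```text
clock: 13.6
position: [0.4002, 0.2521, 0.2064]
ee_rot: [2.255, 2.184, 0.01]
wrist_force: [-0.6, -0.4, 0.0]
width: 0.6
grasp_force: 0.0
```

```bash
cat >> m.py <<'E'
def lamp(z=.026,rect=(295,140,345,210)):
    T=eyes.capture('top'); x0,y0,x1,y1=rect; g=T[y0:y1,x0:x1].astype(int)
    bg=np.median(T[205:215,335:370].reshape(-1,3),0)
    m=((g.sum(2)<0.88*bg.sum())|(np.ptp(g,2)<10)).astype(np.uint8)
    k,l,s,c=cv2.connectedComponentsWithStats(m); i=1+np.argmax(s[1:,4]); ys,xs=np.where(l==i)
    (cx,cy),(w,h),a=cv2.minAreaRect(np.c_[xs,ys].astype(np.float32)); b=cv2.boxPoints(((cx,cy),(w,h),a))+[x0,y0]
    print('area',s[i],'box',plane('top',b,z).round(4).tolist(),'c',plane('top',[[cx+x0,cy+y0]],z).round(4))
    mean=plane('top',np.c_[xs+x0,ys+y0],z)[:,:2]; c0=mean.mean(0); v=np.linalg.svd(mean-c0,full_matrices=False)[2][0]; v*=np.sign(v[0])
    pr=(mean-c0)@v; print('pca ang',np.degrees(np.arctan2(v[1],v[0])).round(2),'ends',(c0+v*pr.min()).round(4),(c0+v*pr.max()).round(4))
    return T
E
python3 - <<'E'
from m import *
T=lamp(); labels(); cv2.imwrite('pics/t4.png',T[...,::-1]); cv2.imwrite('pics/t4c.png',cv2.resize(T[110:240,280:440,::-1],None,fx=4,fy=4,interpolation=cv2.INTER_CUBIC))
E
```

```text
area [  10    0   40   65 1035] box [[0.4801, -0.0194, 0.026], [0.6777, -0.0526, 0.026], [0.6584, -0.1675, 0.026], [0.4607, -0.1329, 0.026]] c [[ 0.5686 -0.0929  0.026 ]]
pca ang -0.93 ends [ 0.4638 -0.097 ] [ 0.6615 -0.1002]
label px [324.2 128.2] 19 xyz [ 0.691  -0.0975  0.05  ] yaw 136.4
label px [348.2 132.5] 18 xyz [ 0.6793 -0.1704  0.05  ] yaw 91.3
label px [422.2 170.5] 36 xyz [ 0.5683 -0.396   0.05  ] yaw 109.9
label px [383.  185.6] 40 xyz [ 0.5202 -0.2767  0.05  ] yaw 167.7
label px [422.2 220. ] 31 xyz [ 0.4188 -0.3959  0.05  ] yaw 3.2
label px [383.1 221.6] 39 xyz [ 0.4124 -0.2776  0.05  ] yaw 167.7
label px [343.2 257.3] 29 xyz [ 0.305  -0.1595  0.05  ] yaw 42.3
```

View pics/t4c.png

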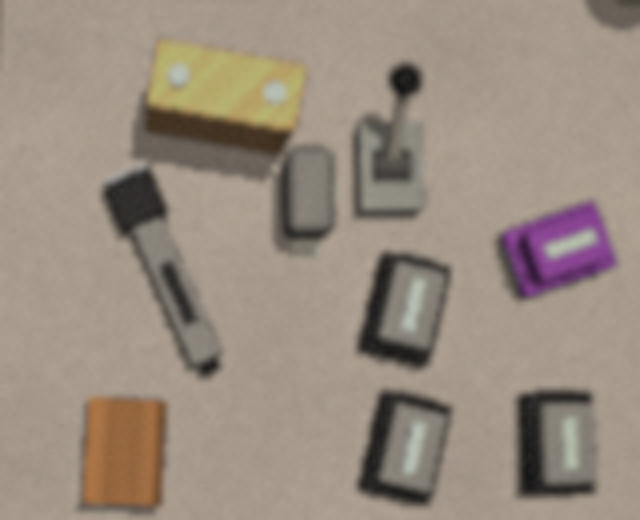

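The lever is off, with its ball at (405,79), and nothing has shifted. The lamp's barrel edges run (133,240)–(187,370) and (163,222)–(218,350), with the head front at about (127,177).

```bash
python3 - <<'E'
from h import *
P=plane('top',np.array([[133,240],[187,368],[163,222],[218,350],[127,177],[205,358]])/4+[279.6,109.6],.024)[:,:2]
for a,b in((1,0),(3,2),(5,4)): d=P[a-0]*0+P[b]-P[a]; print(np.degrees(np.arctan2(d[1],d[0])))
print(P.round(4).tolist())
S=plane('top',np.array([[177,75],[274,92]])/4+[279.6,109.6],.11); print(S)
E
```

```text
23.67709714378725
23.997998383783308
24.080510296948148
[[0.5678, -0.0657], [0.4708, -0.1083], [0.5821, -0.0884], [0.4849, -0.1317], [0.6163, -0.0603], [0.4786, -0.1219]]
[[ 0.67705091 -0.09448332  0.11      ]
 [ 0.66617773 -0.16438313  0.11      ]]
```

Emit:
move_arm(
  rows=[
    {"travel":[-0.8,0.35,0],"twist":0,"grip":0.2},
    {"travel":[-0.8,0.35,0],"twist":0,"grip":0.2},
    {"travel":[-0.8,0.35,0],"twist":0,"grip":0.2},
    {"travel":[-0.8,0.35,0],"twist":0,"grip":0.2},
  ],
)

```text
clock: 14.1
position: [0.4484, 0.1271, 0.2012]
ee_rot: [-2.26, -2.181, 0.004]
wrist_force: [0.5, 0.1, -0.7]
width: 0.604
grasp_force: 0.0
```

Emit:
move_arm(
  rows=[
    {"travel":[-0.8,0.35,0],"twist":0,"grip":0.2},
    {"travel":[-0.8,0.35,0],"twist":0,"grip":0.2},
    {"travel":[-0.8,0.35,0],"twist":0,"grip":0.2},
    {"travel":[-0.8,0.35,0],"twist":0,"grip":0.2},
  ],
)

```text
clock: 14.5
position: [0.4971, 0.006, 0.2013]
ee_rot: [-2.259, -2.181, 0.002]
wrist_force: [-0.6, 0.1, 0.1]
width: 0.6
grasp_force: 0.0
```

Emit:
move_arm(
  rows=[
    {"travel":[-0.66,0.333,0],"twist":0.178,"grip":0.2},
    {"travel":[-0.66,0.333,0],"twist":0.178,"grip":0.2},
    {"travel":[-0.66,0.333,0],"twist":0.178,"grip":0.2},
    {"travel":[-0.66,0.333,0],"twist":0.178,"grip":0.2},
    {"travel":[-0.66,0.333,0],"twist":0.178,"grip":0.2},
    {"travel":[-0.66,0.333,0],"twist":0.178,"grip":0.2},
    {"travel":[-0.66,0.333,0],"twist":0.178,"grip":0.2},
    {"travel":[-0.66,0.333,0],"twist":0.178,"grip":0.2},
    {"travel":[-0.66,0.333,0],"twist":0.178,"grip":0.2},
  ],
)

```text
clock: 15.4
position: [0.5427, -0.0909, 0.2017]
ee_rot: [-3.071, -0.655, 0.003]
wrist_force: [0.5, -0.0, -0.5]
width: 0.599
grasp_force: 0.0
```

```bash
python3 - <<'E'
from h import *
s=manip.observe();print(s['position'],s['ee_rot'])
cap('side','s5'); cv2.imwrite('pics/s5c.png',cv2.resize(cv2.imread('pics/s5.png')[100:280,290:450],None,fx=3,fy=3,interpolation=cv2.INTER_CUBIC))
E
```

```text
[ 0.54274484 -0.09085513  0.20165539] [-3.07116454e+00 -6.55258139e-01  2.85364745e-03]
```

View pics/s5c.png

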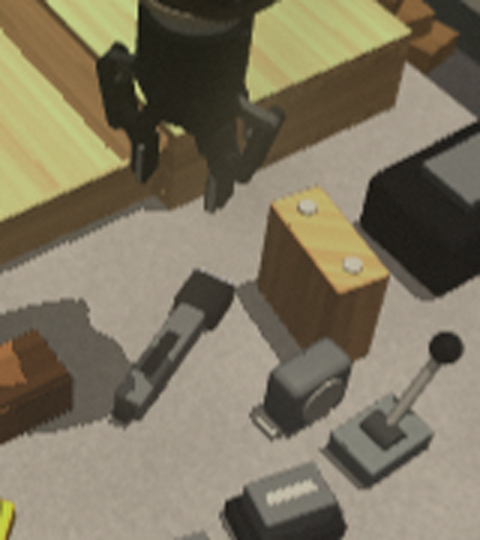

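The fingers are above the lamp and aligned with it, so I'll descend and grip.

Emit:
move_arm(
  rows=[
    {"travel":[0,0,0.33],"twist":0,"grip":0.2},
    {"travel":[0,0,0.66],"twist":0,"grip":0.2},
    {"travel":[0,0,0.9],"twist":0,"grip":0.2},
    {"travel":[0,0,1.0],"twist":0,"grip":0.2},
    {"travel":[0,0,1.0],"twist":0,"grip":0.2},
  ],
)

```text
clock: 15.95
position: [0.5419, -0.0914, 0.0502]
ee_rot: [-3.069, -0.659, 0.007]
wrist_force: [-1.1, 0.2, 0.0]
width: 0.602
grasp_force: 0.0
```

Emit:
move_arm(
  rows=[
    {"travel":[0,0,0.1],"twist":0,"grip":0.2},
    {"travel":[0,0,0.2],"twist":0,"grip":0.2},
    {"travel":[0,0,0.27],"twist":0,"grip":0.2},
    {"travel":[0,0,0.3],"twist":0,"grip":0.2},
    {"travel":[0,0,0.3],"twist":0,"grip":0.2},
    {"travel":[0,0,0.3],"twist":0,"grip":-1},
    {"travel":[0,0,0.3],"twist":0,"grip":-1},
    {"travel":[0,0,0.3],"twist":0,"grip":-1},
    {"travel":[0,0,0.3],"twist":0,"grip":-1},
    {"travel":[0,0,0.3],"twist":0,"grip":-1},
  ],
  force=70,
)

```text
clock: 16.95
position: [0.5436, -0.0924, 0.0088]
ee_rot: [3.072, 0.656, 0.002]
wrist_force: [-0.5, 0.3, 6.0]
width: 0.287
grasp_force: 69.5
```

Emit:
move_arm(
  rows=[
    {"travel":[0,0,-0.2],"twist":0,"grip":-1},
    {"travel":[0,0,-0.5],"twist":0,"grip":-1},
    {"travel":[0,0,-0.8],"twist":0,"grip":-1},
    {"travel":[0,0,-1.0],"twist":0,"grip":-1},
    {"travel":[0,0,-1.0],"twist":0,"grip":-1},
  ],
)

```text
clock: 17.45
position: [0.5447, -0.0927, 0.1622]
ee_rot: [3.069, 0.655, 0.01]
wrist_force: [1.7, 0.3, -2.4]
width: 0.288
grasp_force: 69.4
```

Emit:
move_arm(
  rows=[
    {"travel":[0,0,0],"twist":-0.02,"grip":-1},
    {"travel":[0,0,0],"twist":-0.042,"grip":-1},
    {"travel":[0,0,0],"twist":-0.065,"grip":-1},
    {"travel":[0,0,0],"twist":-0.088,"grip":-1},
    {"travel":[0,0,0],"twist":-0.111,"grip":-1},
    {"travel":[0,0,0],"twist":-0.134,"grip":-1},
    {"travel":[0,0,0],"twist":-0.157,"grip":-1},
    {"travel":[0,0,0],"twist":-0.18,"grip":-1},
    {"travel":[0,0,0],"twist":-0.203,"grip":-1},
    {"travel":[0,0,0],"twist":-0.205,"grip":-1},
  ],
)

```text
clock: 18.45
position: [0.5428, -0.0923, 0.157]
ee_rot: [-2.06, -2.371, 0.001]
wrist_force: [-0.1, -1.2, -1.9]
width: 0.287
grasp_force: 69.2
```

Emit:
move_arm(
  rows=[
    {"travel":[0,0,0],"twist":-0.022,"grip":-1},
    {"travel":[0,0,0],"twist":-0.045,"grip":-1},
    {"travel":[0,0,0],"twist":-0.068,"grip":-1},
    {"travel":[0,0,0],"twist":-0.091,"grip":-1},
    {"travel":[0,0,0],"twist":-0.114,"grip":-1},
    {"travel":[0,0,0],"twist":-0.137,"grip":-1},
    {"travel":[0,0,0],"twist":-0.16,"grip":-1},
    {"travel":[0,0,0],"twist":-0.183,"grip":-1},
    {"travel":[0,0,0],"twist":-0.203,"grip":-1},
    {"travel":[0,0,0],"twist":-0.204,"grip":-1},
  ],
)

```text
clock: 19.45
position: [0.5429, -0.0923, 0.1573]
ee_rot: [-0.24, -3.132, -0.0]
wrist_force: [0.1, -1.0, -1.9]
width: 0.288
grasp_force: 69.2
```

Emit:
move_arm(
  rows=[
    {"travel":[-0.03,-0.12,0.2],"twist":0,"grip":-1},
    {"travel":[-0.03,-0.12,0.4],"twist":0,"grip":-1},
    {"travel":[-0.03,-0.12,0.6],"twist":0,"grip":-1},
    {"travel":[-0.03,-0.12,0.6],"twist":0,"grip":-1},
    {"travel":[-0.03,-0.12,0.6],"twist":0,"grip":-1},
  ],
)

```text
clock: 19.95
position: [0.545, -0.1108, 0.0679]
ee_rot: [-0.243, -3.131, -0.0]
wrist_force: [0.8, -0.1, -1.1]
width: 0.285
grasp_force: 69.1
```

Emit:
move_arm(
  rows=[
    {"travel":[-0.03,0,0],"twist":0,"grip":-1},
    {"travel":[-0.06,0,0],"twist":0,"grip":-1},
    {"travel":[-0.06,0,0],"twist":0,"grip":-1},
  ],
)

```text
clock: 20.25
position: [0.555, -0.1124, 0.0689]
ee_rot: [0.238, 3.13, -0.001]
wrist_force: [0.1, 0.3, -1.6]
width: 0.286
grasp_force: 69.1
```

```bash
python3 - <<'E'
from h import *
cap('side','s6'); cv2.imwrite('pics/s6c.png',cv2.resize(cv2.imread('pics/s6.png')[140:260,310:450],None,fx=4,fy=4,interpolation=cv2.INTER_CUBIC))
E
```

```text
(no output)
```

View pics/s6c.png

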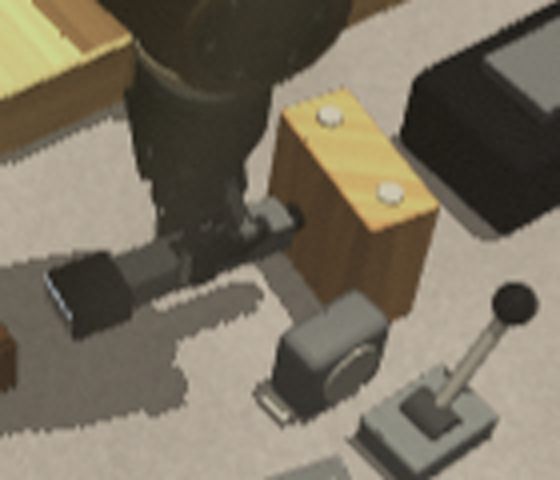

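The lamp is held with its tail button, at (297,217), just in front of the stop's face. Now I'll push in small steps and watch the force.

Emit:
move_arm(
  rows=[
    {"travel":[-0.02,0,0],"twist":0,"grip":-1},
    {"travel":[-0.04,0,0],"twist":0,"grip":-1},
    {"travel":[-0.06,0,0],"twist":0,"grip":-1},
    {"travel":[-0.06,0,0],"twist":0,"grip":-1},
  ],
)

```text
clock: 20.7
position: [0.5632, -0.1136, 0.0677]
ee_rot: [0.238, 3.132, 0.0]
wrist_force: [-0.0, 0.4, -1.6]
width: 0.283
grasp_force: 69.1
```

Emit:
move_arm(
  rows=[
    {"travel":[-0.02,0,0],"twist":0,"grip":-1},
    {"travel":[-0.02,0,0],"twist":0,"grip":-1},
  ],
)

```text
clock: 20.9
position: [0.566, -0.114, 0.0677]
ee_rot: [0.238, 3.132, 0.0]
wrist_force: [-0.3, -0.8, -1.2]
width: 0.285
grasp_force: 69.1
```

Emit:
move_arm(
  rows=[
    {"travel":[-0.02,0,0],"twist":0,"grip":-1},
    {"travel":[-0.02,0,0],"twist":0,"grip":-1},
  ],
)

```text
clock: 21.1
position: [0.5687, -0.1144, 0.0677]
ee_rot: [-0.238, -3.132, -0.0]
wrist_force: [0.4, 0.5, -1.4]
width: 0.281
grasp_force: 69.2
```

Emit:
move_arm(
  rows=[
    {"travel":[-0.02,0,0],"twist":0,"grip":-1},
    {"travel":[-0.02,0,0],"twist":0,"grip":-1},
  ],
)

```text
clock: 21.3
position: [0.5713, -0.1147, 0.0676]
ee_rot: [-0.238, -3.131, -0.001]
wrist_force: [-4.4, 0.4, 0.1]
width: 0.285
grasp_force: 69.4
```

Emit:
move_arm(
  rows=[
    {"travel":[-0.02,0,0],"twist":0,"grip":-1},
    {"travel":[-0.02,0,0],"twist":0,"grip":-1},
  ],
)

```text
clock: 21.5
position: [0.5744, -0.1152, 0.0676]
ee_rot: [-0.237, -3.132, -0.0]
wrist_force: [-3.2, 1.1, -1.6]
width: 0.287
grasp_force: 69.4
```

Emit:
move_arm(
  rows=[
    {"travel":[-0.02,0,0],"twist":0,"grip":-1},
    {"travel":[-0.02,0,0],"twist":0,"grip":-1},
  ],
)

```text
clock: 21.7
position: [0.5774, -0.1156, 0.0677]
ee_rot: [-0.237, -3.132, -0.0]
wrist_force: [-2.7, 1.5, -1.1]
width: 0.284
grasp_force: 69.4
```

Emit:
move_arm(
  rows=[
    {"travel":[-0.02,0,0],"twist":0,"grip":-1},
    {"travel":[-0.02,0,0],"twist":0,"grip":-1},
  ],
)

```text
clock: 21.9
position: [0.5783, -0.1156, 0.0674]
ee_rot: [-0.237, -3.127, -0.002]
wrist_force: [-14.9, 2.6, 5.1]
width: 0.287
grasp_force: 70.1
```

Emit:
move_arm(
  rows=[
    {"travel":[-0.02,0,0],"twist":0,"grip":-1},
    {"travel":[-0.02,0,0],"twist":0,"grip":-1},
  ],
)

```text
clock: 22.1
position: [0.5783, -0.1155, 0.0671]
ee_rot: [-0.237, -3.12, -0.004]
wrist_force: [-30.7, 3.5, 12.6]
width: 0.285
grasp_force: 71.1
```

Emit:
move_arm(
  rows=[
    {"travel":[0.1,0,0],"twist":0,"grip":-1},
    {"travel":[0.25,0,0],"twist":0,"grip":-1},
    {"travel":[0.25,0,0],"twist":0,"grip":-1},
  ],
)

```text
clock: 22.4
position: [0.5449, -0.1107, 0.0679]
ee_rot: [-0.238, -3.132, -0.0]
wrist_force: [0.4, 1.0, -2.0]
width: 0.284
grasp_force: 69.2
```

```bash
python3 - <<'E'
from h import *
cap('side','s7'); cv2.imwrite('pics/s7c.png',cv2.resize(cv2.imread('pics/s7.png')[140:260,310:450],None,fx=4,fy=4,interpolation=cv2.INTER_CUBIC))
E
```

```text
(no output)
```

View pics/s7c.png

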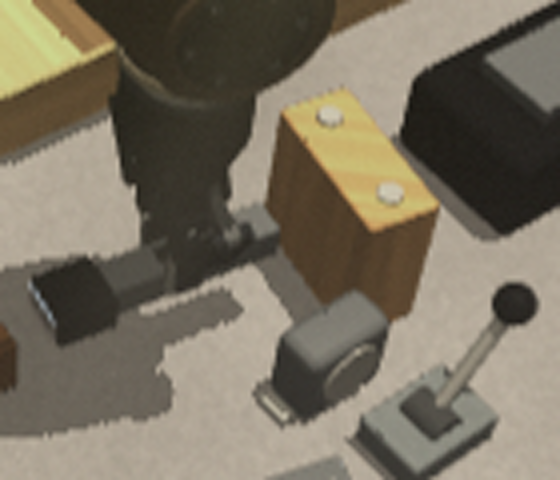

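The button is flush now, so the lamp is off. Next I'll carry it to the drawer.

Emit:
move_arm(
  rows=[
    {"travel":[0,0,-0.25],"twist":0,"grip":-1},
    {"travel":[0,0,-0.5],"twist":0,"grip":-1},
    {"travel":[0,0,-0.75],"twist":0,"grip":-1},
    {"travel":[0,0,-0.9],"twist":0,"grip":-1},
    {"travel":[0,0,-0.9],"twist":0,"grip":-1},
  ],
)

```text
clock: 22.95
position: [0.5486, -0.1116, 0.2063]
ee_rot: [0.237, 3.125, -0.003]
wrist_force: [0.8, -1.1, -2.5]
width: 0.285
grasp_force: 69.5
```

Emit:
move_arm(
  rows=[
    {"travel":[0,0.25,0],"twist":0,"grip":-1},
    {"travel":[0,0.5,0],"twist":0,"grip":-1},
    {"travel":[0,0.75,0],"twist":0,"grip":-1},
    {"travel":[0,1,0],"twist":0,"grip":-1},
  ],
)

```text
clock: 23.35
position: [0.5696, 0.0386, 0.2018]
ee_rot: [-0.238, -3.132, -0.0]
wrist_force: [0.6, -0.3, -2.0]
width: 0.285
grasp_force: 69.5
```

Emit:
move_arm(
  rows=[
    {"travel":[0,0.25,0],"twist":0,"grip":-1},
    {"travel":[0,0.5,0],"twist":0,"grip":-1},
    {"travel":[0,0.75,0],"twist":0,"grip":-1},
    {"travel":[0,1,0],"twist":0,"grip":-1},
    {"travel":[0,1,0],"twist":0,"grip":-1},
  ],
)

```text
clock: 23.85
position: [0.5922, 0.1895, 0.2014]
ee_rot: [-0.232, -3.133, -0.001]
wrist_force: [-1.1, -0.4, -2.7]
width: 0.288
grasp_force: 69.6
```

Emit:
move_arm(
  rows=[
    {"travel":[0,0.05,0],"twist":0.023,"grip":-1},
    {"travel":[0,0.1,0],"twist":0.046,"grip":-1},
    {"travel":[0,0.15,0],"twist":0.069,"grip":-1},
    {"travel":[-0.01,0.2,0],"twist":0.092,"grip":-1},
    {"travel":[-0.01,0.25,0],"twist":0.115,"grip":-1},
    {"travel":[-0.02,0.3,0],"twist":0.138,"grip":-1},
    {"travel":[-0.03,0.35,0],"twist":0.161,"grip":-1},
    {"travel":[-0.033,0.4,0],"twist":0.184,"grip":-1},
    {"travel":[-0.033,0.4,0],"twist":0.207,"grip":-1},
    {"travel":[-0.033,0.4,0],"twist":0.2305,"grip":-1},
  ],
)

```text
clock: 24.85
position: [0.606, 0.2439, 0.2015]
ee_rot: [-2.26, -2.182, 0.001]
wrist_force: [0.4, 0.5, -1.8]
width: 0.282
grasp_force: 69.7
```

Emit:
move_arm(
  rows=[
    {"travel":[0,0,0],"twist":0,"grip":-1},
    {"travel":[0,0,0],"twist":0,"grip":-1},
  ],
)

```text
clock: 25.05
position: [0.6058, 0.2438, 0.2021]
ee_rot: [-2.249, -2.194, 0.001]
wrist_force: [0.2, -0.0, -1.2]
width: 0.285
grasp_force: 69.7
```

Emit:
move_arm(
  rows=[
    {"travel":[0,0,0.3],"twist":0,"grip":-1},
    {"travel":[0,0,0.6],"twist":0,"grip":-1},
    {"travel":[0,0,0.8],"twist":0,"grip":-1},
    {"travel":[0,0,0.95],"twist":0,"grip":-1},
    {"travel":[0,0,1],"twist":0,"grip":-1},
    {"travel":[0,0,1],"twist":0,"grip":-1},
  ],
)

```text
clock: 25.65
position: [0.6055, 0.2439, 0.052]
ee_rot: [-2.251, -2.191, 0.002]
wrist_force: [0.6, 0.4, -0.8]
width: 0.287
grasp_force: 69.6
```

Emit:
move_arm(
  rows=[
    {"travel":[0,0,0.05],"twist":0,"grip":-1},
    {"travel":[0,0,0.1],"twist":0,"grip":-1},
    {"travel":[0,0,0.13],"twist":0,"grip":-1},
    {"travel":[0,0,0.13],"twist":0,"grip":-1},
  ],
)

```text
clock: 26.05
position: [0.6032, 0.2442, 0.0332]
ee_rot: [-2.25, -2.188, 0.006]
wrist_force: [-15.0, 0.2, 1.3]
width: 0.286
grasp_force: 76.7
```

Emit:
move_arm(
  rows=[
    {"travel":[0,0,0.015],"twist":0,"grip":-1},
    {"travel":[0,0,0.015],"twist":0,"grip":-1},
  ],
)

```text
clock: 26.25
position: [0.6028, 0.2446, 0.032]
ee_rot: [-2.25, -2.188, 0.006]
wrist_force: [-21.5, 2.8, 10.2]
width: 0.283
grasp_force: 76.9
```

A force along -x suggests the gripper is touching the chest front. I'll lift, shift 18 mm towards the robot and lower again.

Emit:
move_arm(
  rows=[
    {"travel":[0,0,-0.06],"twist":0,"grip":-1},
    {"travel":[0,-0.06,-0.12],"twist":0,"grip":-1},
    {"travel":[0,-0.12,-0.12],"twist":0,"grip":-1},
    {"travel":[0,-0.12,-0.12],"twist":0,"grip":-1},
  ],
)

```text
clock: 26.65
position: [0.5864, 0.2447, 0.0494]
ee_rot: [-2.253, -2.189, 0.0]
wrist_force: [0.9, -0.1, -2.6]
width: 0.283
grasp_force: 76.7
```

Emit:
move_arm(
  rows=[
    {"travel":[0,0,0.05],"twist":0,"grip":-1},
    {"travel":[0,0,0.1],"twist":0,"grip":-1},
    {"travel":[0,0,0.12],"twist":0,"grip":-1},
    {"travel":[0,0,0.12],"twist":0,"grip":-1},
  ],
)

```text
clock: 27.05
position: [0.5874, 0.2444, 0.0299]
ee_rot: [-2.253, -2.188, 0.002]
wrist_force: [-0.6, 0.4, -2.0]
width: 0.282
grasp_force: 76.7
```

Emit:
move_arm(
  rows=[
    {"travel":[0,0,0.012],"twist":0,"grip":-1},
    {"travel":[0,0,0.012],"twist":0,"grip":-1},
    {"travel":[0,0,0.012],"twist":0,"grip":-0.1},
    {"travel":[0,0,0.012],"twist":0,"grip":-0.1},
    {"travel":[0,0,0.012],"twist":0,"grip":-0.1},
    {"travel":[0,0,-0.15],"twist":0,"grip":-0.1},
    {"travel":[0,0,-0.4],"twist":0,"grip":-0.1},
    {"travel":[0,0,-0.7],"twist":0,"grip":-0.1},
    {"travel":[0,0,-1],"twist":0,"grip":0.8},
    {"travel":[0,0,-1],"twist":0,"grip":0.8},
  ],
)

```text
clock: 28.05
position: [0.5897, 0.2453, 0.1875]
ee_rot: [2.25, 2.186, 0.014]
wrist_force: [-0.1, -0.3, -0.9]
width: 0.775
grasp_force: 0.0
```

Emit:
move_arm(
  rows=[
    {"travel":[-0.3,-0.09,-0.2],"twist":0,"grip":0.41},
    {"travel":[-0.6,-0.09,-0.2],"twist":0,"grip":0.41},
    {"travel":[-0.9,-0.09,-0.2],"twist":0,"grip":0.41},
    {"travel":[-0.9,-0.09,-0.2],"twist":0,"grip":0.41},
  ],
)

```text
clock: 28.45
position: [0.57, 0.1059, 0.2111]
ee_rot: [2.257, 2.184, -0.001]
wrist_force: [0.3, 0.6, 0.1]
width: 0.704
grasp_force: 0.0
```

```bash
python3 - <<'E'
from m import *
s=manip.observe();print(s['position'],s['ee_rot'])
T=cap('top','t8');labels(); cv2.imwrite('pics/t8c.png',cv2.resize(cv2.imread('pics/t8.png')[110:240,130:440],None,fx=2.5,fy=2.5,interpolation=cv2.INTER_CUBIC))
E
```

```text
[0.56998827 0.10590912 0.21110786] [ 2.25722084e+00  2.18436923e+00 -5.83660996e-04]
label px [324.2 128.2] 19 xyz [ 0.691  -0.0975  0.05  ] yaw 136.4
label px [348.2 132.6] 19 xyz [ 0.6789 -0.1703  0.05  ] yaw 97.6
label px [422.3 170.4] 38 xyz [ 0.5686 -0.3964  0.05  ] yaw 110.3
label px [382.9 185.8] 49 xyz [ 0.5197 -0.2764  0.05  ] yaw 166.0
label px [383.2 221.4] 48 xyz [ 0.4132 -0.2778  0.05  ] yaw 165.9
label px [422.1 220.4] 38 xyz [ 0.4174 -0.3956  0.05  ] yaw 1.3
label px [346.6 243.8] 9 xyz [ 0.3452 -0.1689  0.05  ] yaw 34.2
label px [353.4 251.5] 10 xyz [ 0.3226 -0.1895  0.05  ] yaw 40.9
label px [343.3 257.5] 28 xyz [ 0.3046 -0.1598  0.05  ] yaw 43.2
label px [332.7 264.3] 18 xyz [ 0.2842 -0.1284  0.05  ] yaw 44.5
```

View pics/t8c.png

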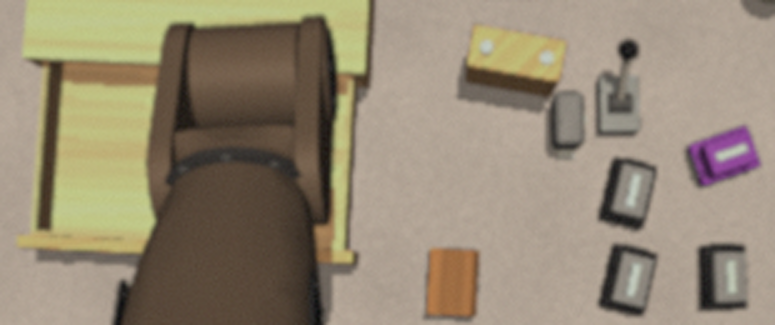

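Packs are unmoved; the arm hides the lamp. I'll go for pack A, next to the isolator.

Emit:
move_arm(
  rows=[
    {"travel":[-0.3,-0.08,0],"twist":0,"grip":0.41},
    {"travel":[-0.6,-0.08,0],"twist":0,"grip":0.41},
    {"travel":[-0.9,-0.08,0],"twist":0,"grip":0.41},
    {"travel":[-0.9,-0.08,0],"twist":0,"grip":0.41},
  ],
)

```text
clock: 28.95
position: [0.5546, -0.0274, 0.2107]
ee_rot: [2.256, 2.186, -0.0]
wrist_force: [-0.5, 0.3, -0.6]
width: 0.708
grasp_force: 0.0
```

Emit:
move_arm(
  rows=[
    {"travel":[-0.3,-0.08,0],"twist":0,"grip":0.41},
    {"travel":[-0.6,-0.08,0],"twist":0,"grip":0.41},
    {"travel":[-0.9,-0.08,0],"twist":0,"grip":0.41},
    {"travel":[-0.9,-0.08,0],"twist":0,"grip":0.41},
  ],
)

```text
clock: 29.35
position: [0.539, -0.1619, 0.2106]
ee_rot: [2.256, 2.186, -0.0]
wrist_force: [0.3, -0.3, -0.4]
width: 0.708
grasp_force: 0.0
```

Emit:
move_arm(
  rows=[
    {"travel":[-0.3,-0.097,0],"twist":-0.023,"grip":0.41},
    {"travel":[-0.6,-0.097,0],"twist":-0.046,"grip":0.41},
    {"travel":[-0.757,-0.097,0],"twist":-0.069,"grip":0.41},
    {"travel":[-0.757,-0.097,0],"twist":-0.092,"grip":0.41},
    {"travel":[-0.757,-0.097,0],"twist":-0.115,"grip":0.41},
    {"travel":[-0.757,-0.097,0],"twist":-0.138,"grip":0.41},
    {"travel":[-0.757,-0.097,0],"twist":-0.161,"grip":0.41},
    {"travel":[-0.757,-0.097,0],"twist":-0.184,"grip":0.41},
    {"travel":[-0.757,-0.097,0],"twist":-0.207,"grip":0.41},
    {"travel":[-0.757,-0.097,0],"twist":-0.219,"grip":0.41},
  ],
)

```text
clock: 30.35
position: [0.5216, -0.2702, 0.2106]
ee_rot: [-0.339, -3.123, -0.001]
wrist_force: [0.9, -0.6, 0.7]
width: 0.709
grasp_force: 0.0
```

Emit:
move_arm(
  rows=[
    {"travel":[0,0,0.3],"twist":0,"grip":0.41},
    {"travel":[0,0,0.6],"twist":0,"grip":0.41},
    {"travel":[0,0,0.8],"twist":0,"grip":0.41},
    {"travel":[0,0,0.8],"twist":0,"grip":0.41},
    {"travel":[0,0,0.8],"twist":0,"grip":0.41},
  ],
)

```text
clock: 30.85
position: [0.5215, -0.2712, 0.0913]
ee_rot: [-0.348, -3.122, -0.001]
wrist_force: [0.5, -0.0, 1.8]
width: 0.703
grasp_force: 0.0
```

Emit:
move_arm(
  rows=[
    {"travel":[0,-0.037,0.1],"twist":0,"grip":0.41},
    {"travel":[0,-0.037,0.25],"twist":0,"grip":0.41},
    {"travel":[0,-0.037,0.4],"twist":0,"grip":0.41},
    {"travel":[0,-0.037,0.44],"twist":0,"grip":0.41},
    {"travel":[0,-0.037,0.44],"twist":0,"grip":-1},
    {"travel":[0,-0.037,0.44],"twist":0,"grip":-1},
    {"travel":[0,-0.037,0.44],"twist":0,"grip":-1},
    {"travel":[0,-0.037,0.44],"twist":0,"grip":-1},
  ],
  force=80,
)

```text
clock: 31.65
position: [0.5199, -0.2779, 0.0262]
ee_rot: [0.351, 3.12, -0.001]
wrist_force: [-0.3, 1.5, 6.7]
width: 0.455
grasp_force: 81.8
```

Emit:
move_arm(
  rows=[
    {"travel":[0,0,-0.25],"twist":0,"grip":-1},
    {"travel":[0,0,-0.5],"twist":0,"grip":-1},
    {"travel":[0,0,-0.75],"twist":0,"grip":-1},
    {"travel":[0,0,-1],"twist":0,"grip":-1},
    {"travel":[0,0,-1],"twist":0,"grip":-1},
  ],
)

```text
clock: 32.15
position: [0.5208, -0.2786, 0.18]
ee_rot: [0.35, 3.115, -0.006]
wrist_force: [0.3, -0.5, -4.1]
width: 0.452
grasp_force: 83.0
```

Emit:
move_arm(
  rows=[
    {"travel":[0.06,0.25,0],"twist":-0.01,"grip":-1},
    {"travel":[0.12,0.5,0],"twist":-0.02,"grip":-1},
    {"travel":[0.2,0.75,0],"twist":-0.03,"grip":-1},
    {"travel":[0.2,0.95,0],"twist":-0.0306,"grip":-1},
    {"travel":[0.2,0.95,0],"twist":-0.0306,"grip":-1},
  ],
)

```text
clock: 32.65
position: [0.5214, -0.1289, 0.1742]
ee_rot: [-0.044, -3.14, -0.002]
wrist_force: [-0.7, -1.0, -5.2]
width: 0.455
grasp_force: 83.0
```

Emit:
move_arm(
  rows=[
    {"travel":[0.05,0.25,0],"twist":0,"grip":-1},
    {"travel":[0.05,0.5,0],"twist":0,"grip":-1},
    {"travel":[0.05,0.75,0],"twist":0,"grip":-1},
    {"travel":[0.05,0.8,0],"twist":0,"grip":-1},
  ],
)

```text
clock: 33.05
position: [0.5174, -0.0094, 0.1743]
ee_rot: [-0.046, -3.14, -0.001]
wrist_force: [-0.3, 0.0, -3.9]
width: 0.452
grasp_force: 83.3
```

Emit:
move_arm(
  rows=[
    {"travel":[0.05,0.25,0],"twist":0,"grip":-1},
    {"travel":[0.05,0.5,0],"twist":0,"grip":-1},
    {"travel":[0.05,0.75,0],"twist":0,"grip":-1},
    {"travel":[0.05,0.8,0],"twist":0,"grip":-1},
  ],
)

```text
clock: 33.45
position: [0.5141, 0.1104, 0.1744]
ee_rot: [-0.046, -3.141, -0.0]
wrist_force: [0.6, -0.3, -3.8]
width: 0.453
grasp_force: 83.3
```

Emit:
move_arm(
  rows=[
    {"travel":[0.05,0.25,0],"twist":0,"grip":-1},
    {"travel":[0.05,0.5,0],"twist":0,"grip":-1},
    {"travel":[0.05,0.75,0],"twist":0,"grip":-1},
    {"travel":[0.05,0.8,0],"twist":0,"grip":-1},
  ],
)

```text
clock: 33.85
position: [0.5108, 0.2305, 0.1744]
ee_rot: [-0.047, -3.141, -0.0]
wrist_force: [-0.0, -0.1, -4.2]
width: 0.45
grasp_force: 83.4
```

Emit:
move_arm(
  rows=[
    {"travel":[0.05,0.25,0],"twist":0,"grip":-1},
    {"travel":[0.05,0.5,0],"twist":0,"grip":-1},
    {"travel":[0.05,0.75,0],"twist":0,"grip":-1},
    {"travel":[0.05,0.8,0],"twist":0,"grip":-1},
    {"travel":[0.05,0.8,0],"twist":0,"grip":-1},
    {"travel":[0.05,0.8,0],"twist":0,"grip":-1},
  ],
)

```text
clock: 34.45
position: [0.507, 0.3472, 0.1745]
ee_rot: [-0.05, -3.14, 0.001]
wrist_force: [-0.6, 0.6, -3.7]
width: 0.448
grasp_force: 83.4
```

Emit:
move_arm(
  rows=[
    {"travel":[0,0,0.25],"twist":0,"grip":-1},
    {"travel":[0,0,0.5],"twist":0,"grip":-1},
    {"travel":[0,0,0.7],"twist":0,"grip":-1},
    {"travel":[0,0,0.8],"twist":0,"grip":-1},
    {"travel":[0,0,0.83],"twist":0,"grip":-1},
    {"travel":[0,0,0.845],"twist":0,"grip":-1},
    {"travel":[0,0,0.845],"twist":0,"grip":-1},
  ],
)

```text
clock: 35.15
position: [0.5075, 0.3487, 0.0494]
ee_rot: [0.05, 3.14, 0.001]
wrist_force: [1.3, 0.2, -4.0]
width: 0.452
grasp_force: 83.3
```

Emit:
move_arm(
  rows=[
    {"travel":[0,0,0.01],"twist":0,"grip":-1},
    {"travel":[0,0,0.01],"twist":0,"grip":0.3},
    {"travel":[0,0,0.01],"twist":0,"grip":0.3},
    {"travel":[0,0,0.01],"twist":0,"grip":0.3},
    {"travel":[0,0,-0.15],"twist":0,"grip":0.3},
    {"travel":[0,0,-0.4],"twist":0,"grip":0.3},
    {"travel":[0,0,-0.7],"twist":0,"grip":0.41},
    {"travel":[0,0,-0.9],"twist":0,"grip":0.41},
    {"travel":[0,0,-0.9],"twist":0,"grip":0.41},
  ],
)

```text
clock: 36.05
position: [0.5082, 0.3495, 0.1881]
ee_rot: [0.049, 3.134, 0.006]
wrist_force: [-0.9, 0.3, -1.0]
width: 0.703
grasp_force: 0.0
```

```bash
python3 - <<'E'
from m import *
s=manip.observe();print(s['position'],s['ee_rot'])
cap('side','s9'); labels()
E
```

```text
[0.50823288 0.34954607 0.18809684] [0.04903883 3.13439274 0.00608794]
label px [324.2 128.2] 19 xyz [ 0.691  -0.0975  0.05  ] yaw 136.4
label px [348.1 132.7] 18 xyz [ 0.6786 -0.17    0.05  ] yaw 65.5
label px [422.2 170.5] 37 xyz [ 0.5684 -0.396   0.05  ] yaw 110.0
label px [383.1 221.6] 41 xyz [ 0.4124 -0.2776  0.05  ] yaw 168.3
label px [422.  220.2] 36 xyz [ 0.4183 -0.3955  0.05  ] yaw 1.0
label px [343.3 257.5] 28 xyz [ 0.3046 -0.1598  0.05  ] yaw 43.2
```

Pack A is in. Going for pack B.

Emit:
move_arm(
  rows=[
    {"travel":[0.1,-0.3,0],"twist":0,"grip":0.41},
    {"travel":[0.1,-0.6,0],"twist":0,"grip":0.41},
    {"travel":[0.1,-0.84,0],"twist":0,"grip":0.41},
    {"travel":[0.1,-0.84,0],"twist":0,"grip":0.41},
  ],
)

```text
clock: 36.55
position: [0.4871, 0.22, 0.1821]
ee_rot: [-0.054, -3.138, 0.002]
wrist_force: [0.8, 0.2, 0.3]
width: 0.703
grasp_force: 0.0
```

Emit:
move_arm(
  rows=[
    {"travel":[0.1,-0.3,0],"twist":0,"grip":0.41},
    {"travel":[0.1,-0.6,0],"twist":0,"grip":0.41},
    {"travel":[0.1,-0.84,0],"twist":0,"grip":0.41},
    {"travel":[0.1,-0.84,0],"twist":0,"grip":0.41},
  ],
)

```text
clock: 36.95
position: [0.4685, 0.0952, 0.1823]
ee_rot: [-0.054, -3.139, 0.001]
wrist_force: [0.0, -0.2, -0.5]
width: 0.706
grasp_force: 0.0
```

Emit:
move_arm(
  rows=[
    {"travel":[0.1,-0.3,0],"twist":0,"grip":0.41},
    {"travel":[0.1,-0.6,0],"twist":0,"grip":0.41},
    {"travel":[0.1,-0.84,0],"twist":0,"grip":0.41},
    {"travel":[0.1,-0.84,0],"twist":0,"grip":0.41},
  ],
)

```text
clock: 37.35
position: [0.4501, -0.03, 0.1825]
ee_rot: [-0.054, -3.14, -0.0]
wrist_force: [0.3, 0.4, -0.0]
width: 0.707
grasp_force: 0.0
```

Emit:
move_arm(
  rows=[
    {"travel":[0.1,-0.3,0],"twist":0,"grip":0.41},
    {"travel":[0.1,-0.6,0],"twist":0,"grip":0.41},
    {"travel":[0.1,-0.84,0],"twist":0,"grip":0.41},
    {"travel":[0.1,-0.84,0],"twist":0,"grip":0.41},
  ],
)

```text
clock: 37.75
position: [0.4316, -0.1554, 0.1826]
ee_rot: [-0.054, -3.141, -0.0]
wrist_force: [-0.2, 1.0, -0.2]
width: 0.699
grasp_force: 0.0
```

Emit:
move_arm(
  rows=[
    {"travel":[0.1,-0.3,0],"twist":0.01,"grip":0.41},
    {"travel":[0.1,-0.6,0],"twist":0.02,"grip":0.41},
    {"travel":[0.1,-0.84,0],"twist":0.03,"grip":0.41},
    {"travel":[0.1,-0.84,0],"twist":0.03,"grip":0.41},
    {"travel":[0.1,-0.84,0],"twist":0.03,"grip":0.41},
    {"travel":[0.1,-0.84,0],"twist":0.03,"grip":0.41},
  ],
)

```text
clock: 38.35
position: [0.4124, -0.2769, 0.1828]
ee_rot: [-0.342, -3.122, -0.002]
wrist_force: [-0.2, -0.0, -0.5]
width: 0.705
grasp_force: 0.0
```

Emit:
move_arm(
  rows=[
    {"travel":[0,0,0.3],"twist":0,"grip":0.41},
    {"travel":[0,0,0.6],"twist":0,"grip":0.41},
    {"travel":[0,0,0.8],"twist":0,"grip":0.41},
    {"travel":[0,0,0.95],"twist":0,"grip":0.41},
    {"travel":[0,0,1],"twist":0,"grip":0.41},
    {"travel":[0,0,1],"twist":0,"grip":0.41},
  ],
)

```text
clock: 38.95
position: [0.4122, -0.2775, 0.0328]
ee_rot: [-0.342, -3.122, -0.002]
wrist_force: [0.2, -1.5, 1.4]
width: 0.704
grasp_force: 0.0
```

Emit:
move_arm(
  rows=[
    {"travel":[0,0,0.05],"twist":0,"grip":0.41},
    {"travel":[0,0,0.05],"twist":0,"grip":-1},
    {"travel":[0,0,0.05],"twist":0,"grip":-1},
    {"travel":[0,0,0.05],"twist":0,"grip":-1},
    {"travel":[0,0,0.05],"twist":0,"grip":-1},
    {"travel":[0,0,0.05],"twist":0,"grip":-1},
  ],
)

```text
clock: 39.55
position: [0.4122, -0.2784, 0.0267]
ee_rot: [0.345, 3.122, -0.0]
wrist_force: [1.0, 5.2, 6.0]
width: 0.452
grasp_force: 81.9
```

Emit:
move_arm(
  rows=[
    {"travel":[0,0,-0.25],"twist":0,"grip":-1},
    {"travel":[0,0,-0.5],"twist":0,"grip":-1},
    {"travel":[0,0,-0.75],"twist":0,"grip":-1},
    {"travel":[0,0,-1],"twist":0,"grip":-1},
    {"travel":[0,0,-1],"twist":0,"grip":-1},
  ],
)

```text
clock: 40.05
position: [0.4132, -0.2796, 0.1803]
ee_rot: [0.344, 3.116, -0.007]
wrist_force: [-0.2, -1.0, -4.2]
width: 0.453
grasp_force: 83.6
```

Emit:
move_arm(
  rows=[
    {"travel":[0.04,0.25,0],"twist":-0.01,"grip":-1},
    {"travel":[0.04,0.5,0],"twist":-0.02,"grip":-1},
    {"travel":[0.04,0.75,0],"twist":-0.03,"grip":-1},
    {"travel":[0.04,0.947,0],"twist":-0.03,"grip":-1},
    {"travel":[0.04,0.947,0],"twist":-0.03,"grip":-1},
  ],
)

```text
clock: 40.55
position: [0.4368, -0.1358, 0.175]
ee_rot: [-0.045, -3.14, -0.002]
wrist_force: [-0.2, 0.2, -4.8]
width: 0.452
grasp_force: 83.7
```

Emit:
move_arm(
  rows=[
    {"travel":[-0.04,0.25,0],"twist":0,"grip":-1},
    {"travel":[-0.08,0.5,0],"twist":0,"grip":-1},
    {"travel":[-0.125,0.75,0],"twist":0,"grip":-1},
    {"travel":[-0.125,0.86,0],"twist":0,"grip":-1},
  ],
)

```text
clock: 40.95
position: [0.46, -0.0085, 0.1751]
ee_rot: [-0.048, -3.141, -0.001]
wrist_force: [0.0, -0.0, -5.2]
width: 0.451
grasp_force: 83.9
```

Emit:
move_arm(
  rows=[
    {"travel":[-0.04,0.25,0],"twist":0,"grip":-1},
    {"travel":[-0.08,0.5,0],"twist":0,"grip":-1},
    {"travel":[-0.125,0.75,0],"twist":0,"grip":-1},
    {"travel":[-0.125,0.86,0],"twist":0,"grip":-1},
  ],
)

```text
clock: 41.35
position: [0.4831, 0.1199, 0.175]
ee_rot: [-0.048, -3.141, -0.0]
wrist_force: [0.3, -0.1, -5.0]
width: 0.447
grasp_force: 83.9
```

Emit:
move_arm(
  rows=[
    {"travel":[-0.04,0.25,0],"twist":0,"grip":-1},
    {"travel":[-0.08,0.5,0],"twist":0,"grip":-1},
    {"travel":[-0.125,0.75,0],"twist":0,"grip":-1},
    {"travel":[-0.125,0.86,0],"twist":0,"grip":-1},
    {"travel":[-0.125,0.86,0],"twist":0,"grip":-1},
    {"travel":[-0.125,0.86,0],"twist":0,"grip":-1},
  ],
)

```text
clock: 41.95
position: [0.5051, 0.2456, 0.1751]
ee_rot: [-0.049, -3.14, 0.001]
wrist_force: [-0.5, -0.4, -4.4]
width: 0.454
grasp_force: 83.9
```

Emit:
move_arm(
  rows=[
    {"travel":[0,0,0.25],"twist":0,"grip":-1},
    {"travel":[0,0,0.5],"twist":0,"grip":-1},
    {"travel":[0,0,0.7],"twist":0,"grip":-1},
    {"travel":[0,0,0.8],"twist":0,"grip":-1},
    {"travel":[0,0,0.83],"twist":0,"grip":-1},
    {"travel":[0,0,0.85],"twist":0,"grip":-1},
    {"travel":[0,0,0.85],"twist":0,"grip":-1},
  ],
)

```text
clock: 42.65
position: [0.506, 0.2459, 0.0489]
ee_rot: [0.05, 3.14, 0.001]
wrist_force: [-0.6, -0.1, -3.5]
width: 0.449
grasp_force: 83.7
```

Emit:
move_arm(
  rows=[
    {"travel":[0,0,0.01],"twist":0,"grip":-1},
    {"travel":[0,0,0.01],"twist":0,"grip":0.3},
    {"travel":[0,0,0.01],"twist":0,"grip":0.3},
    {"travel":[0,0,0.01],"twist":0,"grip":0.3},
    {"travel":[0,0,-0.15],"twist":0,"grip":0.3},
    {"travel":[0,0,-0.4],"twist":0,"grip":0.3},
    {"travel":[0,0,-0.7],"twist":0,"grip":0.41},
    {"travel":[0,0,-0.9],"twist":0,"grip":0.41},
    {"travel":[0,0,-0.9],"twist":0,"grip":0.41},
  ],
)

```text
clock: 43.55
position: [0.5071, 0.247, 0.1877]
ee_rot: [0.049, 3.134, 0.004]
wrist_force: [0.2, -0.8, 1.0]
width: 0.706
grasp_force: 0.0
```

```bash
python3 - <<'E'
from m import *
s=manip.observe();print(s['position'],s['ee_rot'])
labels()
E
```

```text
[0.50706774 0.24695131 0.18772923] [0.04892461 3.13402209 0.00421868]
label px [324.2 128.2] 19 xyz [ 0.691  -0.0975  0.05  ] yaw 136.4
label px [348.2 132.8] 20 xyz [ 0.6786 -0.1705  0.05  ] yaw 45.6
label px [340.4 157.7] 9 xyz [ 0.6022 -0.1477  0.05  ] yaw 110.5
label px [422.2 170.5] 37 xyz [ 0.5684 -0.396   0.05  ] yaw 110.0
label px [422.  220.3] 37 xyz [ 0.4178 -0.3954  0.05  ] yaw 0.1
label px [343.3 257.5] 28 xyz [ 0.3046 -0.1598  0.05  ] yaw 43.2
label px [330.4 264.5] 8 xyz [ 0.2835 -0.1217  0.05  ] yaw 169.3
```

Emit:
move_arm(
  rows=[
    {"travel":[0.09,-0.3,0],"twist":0,"grip":0.41},
    {"travel":[0.09,-0.6,0],"twist":0,"grip":0.41},
    {"travel":[0.09,-0.86,0],"twist":0,"grip":0.41},
    {"travel":[0.09,-0.86,0],"twist":0,"grip":0.41},
  ],
)

```text
clock: 44.0
position: [0.4873, 0.1146, 0.1823]
ee_rot: [-0.055, -3.139, 0.001]
wrist_force: [-0.2, -0.1, 0.7]
width: 0.705
grasp_force: 0.0
```

Emit:
move_arm(
  rows=[
    {"travel":[0.09,-0.3,0],"twist":0,"grip":0.41},
    {"travel":[0.09,-0.6,0],"twist":0,"grip":0.41},
    {"travel":[0.09,-0.86,0],"twist":0,"grip":0.41},
    {"travel":[0.09,-0.86,0],"twist":0,"grip":0.41},
  ],
)

```text
clock: 44.4
position: [0.4703, -0.0135, 0.1825]
ee_rot: [-0.055, -3.14, 0.0]
wrist_force: [0.7, 0.7, 0.2]
width: 0.704
grasp_force: 0.0
```

Emit:
move_arm(
  rows=[
    {"travel":[0.09,-0.3,0],"twist":0,"grip":0.41},
    {"travel":[0.09,-0.6,0],"twist":0,"grip":0.41},
    {"travel":[0.09,-0.86,0],"twist":0,"grip":0.41},
    {"travel":[0.09,-0.86,0],"twist":0,"grip":0.41},
  ],
)

```text
clock: 44.8
position: [0.4532, -0.1417, 0.1825]
ee_rot: [-0.054, -3.141, -0.0]
wrist_force: [0.7, -0.4, -0.0]
width: 0.71
grasp_force: 0.0
```

Emit:
move_arm(
  rows=[
    {"travel":[0.09,-0.3,0],"twist":0,"grip":0.41},
    {"travel":[0.09,-0.6,0],"twist":0,"grip":0.41},
    {"travel":[0.09,-0.86,0],"twist":0,"grip":0.41},
    {"travel":[0.09,-0.86,0],"twist":0,"grip":0.41},
  ],
)

```text
clock: 45.2
position: [0.4359, -0.2701, 0.1824]
ee_rot: [0.053, 3.141, -0.0]
wrist_force: [0.8, 1.7, 0.3]
width: 0.705
grasp_force: 0.0
```

Emit:
move_arm(
  rows=[
    {"travel":[0.09,-0.3,0],"twist":-0.007,"grip":0.41},
    {"travel":[0.09,-0.6,0],"twist":-0.007,"grip":0.41},
    {"travel":[0.09,-0.86,0],"twist":-0.007,"grip":0.41},
    {"travel":[0.09,-0.86,0],"twist":-0.007,"grip":0.41},
    {"travel":[0.09,-0.86,0],"twist":-0.007,"grip":0.41},
    {"travel":[0.09,-0.86,0],"twist":-0.007,"grip":0.41},
  ],
)

```text
clock: 45.8
position: [0.4184, -0.3943, 0.1828]
ee_rot: [0.022, -3.141, -0.002]
wrist_force: [0.6, 1.0, -0.4]
width: 0.708
grasp_force: 0.0
```

```bash
python3 - <<'E'
from m import *
s=manip.observe();print(s['position'],s['ee_rot'])
T=cap('top','t10');cv2.imwrite('pics/t10c.png',cv2.resize(cv2.imread('pics/t10.png')[100:260,130:440],None,fx=2.5,fy=2.5,interpolation=cv2.INTER_CUBIC))
E
```

```text
[ 0.41838655 -0.39434838  0.18275282] [ 2.16591899e-02 -3.14077579e+00 -2.14171699e-03]
```

View pics/t10c.png

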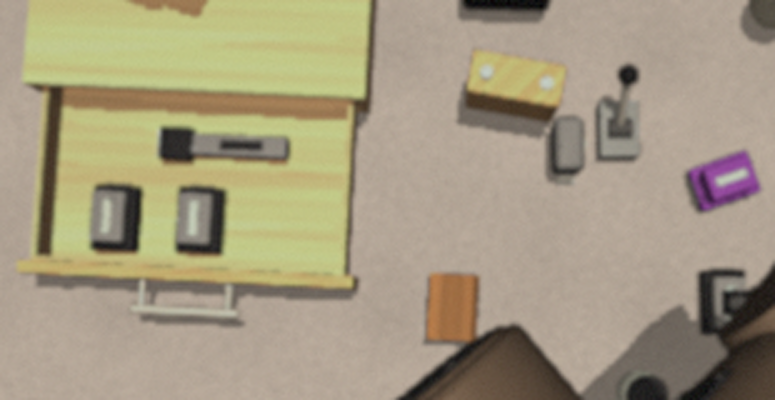

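The drawer holds the lamp, centred near (225,145), and two packs at (115,217) and (200,219). The slot at about (285,222) is free and the bystanders haven't moved. Picking up the last pack.

Emit:
move_arm(
  rows=[
    {"travel":[0,0,0.3],"twist":0,"grip":0.41},
    {"travel":[0,0,0.6],"twist":0,"grip":0.41},
    {"travel":[0,0,0.8],"twist":0,"grip":0.41},
    {"travel":[0,0,0.95],"twist":0,"grip":0.41},
    {"travel":[0,0,1],"twist":0,"grip":0.41},
    {"travel":[0,0,1],"twist":0,"grip":0.41},
  ],
)

```text
clock: 46.45
position: [0.4181, -0.3953, 0.0329]
ee_rot: [0.021, -3.141, -0.002]
wrist_force: [0.6, -0.5, 0.6]
width: 0.705
grasp_force: 0.0
```

Emit:
move_arm(
  rows=[
    {"travel":[0,0,0.05],"twist":0,"grip":0.41},
    {"travel":[0,0,0.05],"twist":0,"grip":-1},
    {"travel":[0,0,0.05],"twist":0,"grip":-1},
    {"travel":[0,0,0.05],"twist":0,"grip":-1},
    {"travel":[0,0,0.05],"twist":0,"grip":-1},
    {"travel":[0,0,0.05],"twist":0,"grip":-1},
  ],
)

```text
clock: 47.05
position: [0.4181, -0.3961, 0.0268]
ee_rot: [-0.02, 3.141, -0.001]
wrist_force: [0.9, 3.0, 5.4]
width: 0.446
grasp_force: 81.7
```

Emit:
move_arm(
  rows=[
    {"travel":[0,0,-0.25],"twist":0,"grip":-1},
    {"travel":[0,0,-0.5],"twist":0,"grip":-1},
    {"travel":[0,0,-0.75],"twist":0,"grip":-1},
    {"travel":[0,0,-1],"twist":0,"grip":-1},
    {"travel":[0,0,-1],"twist":0,"grip":-1},
  ],
)

```text
clock: 47.55
position: [0.4189, -0.3975, 0.1806]
ee_rot: [-0.02, 3.136, -0.01]
wrist_force: [0.6, -1.0, -5.0]
width: 0.452
grasp_force: 83.2
```

Emit:
move_arm(
  rows=[
    {"travel":[-0.05,0.25,0],"twist":0.007,"grip":-1},
    {"travel":[-0.1,0.5,0],"twist":0.007,"grip":-1},
    {"travel":[-0.145,0.75,0],"twist":0.007,"grip":-1},
    {"travel":[-0.145,0.9,0],"twist":0.007,"grip":-1},
    {"travel":[-0.145,0.9,0],"twist":0.007,"grip":-1},
  ],
)

```text
clock: 48.05
position: [0.4373, -0.2581, 0.1749]
ee_rot: [-0.046, -3.139, -0.003]
wrist_force: [-0.7, -1.0, -4.1]
width: 0.452
grasp_force: 83.2
```

Emit:
move_arm(
  rows=[
    {"travel":[-0.04,0.25,0],"twist":0,"grip":-1},
    {"travel":[-0.08,0.5,0],"twist":0,"grip":-1},
    {"travel":[-0.115,0.75,0],"twist":0,"grip":-1},
    {"travel":[-0.115,0.91,0],"twist":0,"grip":-1},
  ],
)

```text
clock: 48.45
position: [0.4595, -0.1236, 0.1751]
ee_rot: [-0.049, -3.141, -0.001]
wrist_force: [0.3, 0.0, -4.5]
width: 0.453
grasp_force: 83.3
```

Emit:
move_arm(
  rows=[
    {"travel":[-0.04,0.25,0],"twist":0,"grip":-1},
    {"travel":[-0.08,0.5,0],"twist":0,"grip":-1},
    {"travel":[-0.115,0.75,0],"twist":0,"grip":-1},
    {"travel":[-0.115,0.91,0],"twist":0,"grip":-1},
  ],
)

```text
clock: 48.85
position: [0.4814, 0.0123, 0.1751]
ee_rot: [-0.048, -3.141, -0.0]
wrist_force: [0.0, -0.6, -3.7]
width: 0.454
grasp_force: 83.3
```

Emit:
move_arm(
  rows=[
    {"travel":[-0.04,0.25,0],"twist":0,"grip":-1},
    {"travel":[-0.08,0.5,0],"twist":0,"grip":-1},
    {"travel":[-0.115,0.75,0],"twist":0,"grip":-1},
    {"travel":[-0.115,0.91,0],"twist":0,"grip":-1},
    {"travel":[-0.115,0.91,0],"twist":0,"grip":-1},
    {"travel":[-0.115,0.91,0],"twist":0,"grip":-1},
  ],
)

```text
clock: 49.45
position: [0.5024, 0.1465, 0.175]
ee_rot: [-0.048, -3.14, 0.001]
wrist_force: [-0.5, -0.1, -4.8]
width: 0.448
grasp_force: 83.3
```

Emit:
move_arm(
  rows=[
    {"travel":[0,0,0.25],"twist":0,"grip":-1},
    {"travel":[0,0,0.5],"twist":0,"grip":-1},
    {"travel":[0,0,0.7],"twist":0,"grip":-1},
    {"travel":[0,0,0.8],"twist":0,"grip":-1},
    {"travel":[0,0,0.83],"twist":0,"grip":-1},
    {"travel":[0,0,0.85],"twist":0,"grip":-1},
    {"travel":[0,0,0.85],"twist":0,"grip":-1},
  ],
)

```text
clock: 50.15
position: [0.5029, 0.1462, 0.0487]
ee_rot: [0.05, 3.14, 0.0]
wrist_force: [0.3, 0.7, -4.2]
width: 0.452
grasp_force: 83.2
```

Emit:
move_arm(
  rows=[
    {"travel":[0,0,0.01],"twist":0,"grip":-1},
    {"travel":[0,0,0.01],"twist":0,"grip":0.3},
    {"travel":[0,0,0.01],"twist":0,"grip":0.3},
    {"travel":[0,0,0.01],"twist":0,"grip":0.3},
    {"travel":[0,0,-0.15],"twist":0,"grip":0.3},
    {"travel":[0,0,-0.4],"twist":0,"grip":0.3},
    {"travel":[0,0,-0.7],"twist":0,"grip":0.3},
    {"travel":[0,0,-0.9],"twist":0,"grip":0.3},
    {"travel":[0,0,-0.9],"twist":0,"grip":0.3},
  ],
)

```text
clock: 51.05
position: [0.504, 0.1471, 0.1875]
ee_rot: [0.049, 3.134, 0.002]
wrist_force: [0.1, -0.3, -0.3]
width: 0.65
grasp_force: 0.0
```

Emit:
move_arm(
  rows=[
    {"travel":[0.3,0.2,0],"twist":0,"grip":-1},
    {"travel":[0.6,0.4,0],"twist":0,"grip":-1},
    {"travel":[0.94,0.66,0],"twist":0,"grip":-1},
    {"travel":[0.94,0.66,0],"twist":0,"grip":-1},
    {"travel":[0.94,0.66,0],"twist":0,"grip":-1},
    {"travel":[0.94,0.66,0],"twist":0,"grip":-1},
  ],
)

```text
clock: 51.65
position: [0.3646, 0.2503, 0.1831]
ee_rot: [0.047, 3.141, 0.0]
wrist_force: [-0.0, 0.3, -0.0]
width: 0.002
grasp_force: 0.0
```

```bash
python3 - <<'E'
from m import *
s=manip.observe();print(s['position'],s['ee_rot'])
labels()
E
```

```text
[0.36464745 0.25031166 0.1831241 ] [4.71915801e-02 3.14105838e+00 1.07538073e-04]
label px [324.2 128.2] 19 xyz [ 0.691  -0.0975  0.05  ] yaw 136.4
label px [348.2 132.5] 18 xyz [ 0.6793 -0.1704  0.05  ] yaw 91.3
label px [422.3 170.5] 35 xyz [ 0.5682 -0.3962  0.05  ] yaw 110.5
label px [343.2 257.3] 29 xyz [ 0.305  -0.1595  0.05  ] yaw 42.3
```

The bench is clear of packs; only the purple and yellow look-alikes remain. Closing the drawer.

Emit:
move_arm(
  rows=[
    {"travel":[0.01,0,0.25],"twist":0,"grip":-1},
    {"travel":[0.01,0,0.5],"twist":0,"grip":-1},
    {"travel":[0.01,0,0.75],"twist":0,"grip":-1},
    {"travel":[0.01,0,0.88],"twist":0,"grip":-1},
    {"travel":[0.01,0,0.88],"twist":0,"grip":-1},
    {"travel":[0.01,0,0.88],"twist":0,"grip":-1},
  ],
)

```text
clock: 52.3
position: [0.3638, 0.2497, 0.0513]
ee_rot: [-0.051, -3.141, 0.0]
wrist_force: [0.3, -0.8, -0.6]
width: -0.006
grasp_force: 0.0
```

Emit:
move_arm(
  rows=[
    {"travel":[-0.06,0,0],"twist":0,"grip":-1},
    {"travel":[-0.13,0,0],"twist":0,"grip":-1},
    {"travel":[-0.2,0,0],"twist":0,"grip":-1},
    {"travel":[-0.28,0,0],"twist":0,"grip":-1},
    {"travel":[-0.36,0,0],"twist":0,"grip":-1},
    {"travel":[-0.44,0,0],"twist":0,"grip":-1},
    {"travel":[-0.52,0,0],"twist":0,"grip":-1},
    {"travel":[-0.6,0,0],"twist":0,"grip":-1},
    {"travel":[-0.68,0,0],"twist":0,"grip":-1},
    {"travel":[-0.76,0,0],"twist":0,"grip":-1},
  ],
)

```text
clock: 53.3
position: [0.4781, 0.2465, 0.0513]
ee_rot: [-0.049, -3.141, -0.0]
wrist_force: [-1.9, 0.8, 1.1]
width: 0.0
grasp_force: 0.7
```

Emit:
move_arm(
  rows=[
    {"travel":[-0.08,0,0],"twist":0,"grip":-1},
    {"travel":[-0.16,0,0],"twist":0,"grip":-1},
    {"travel":[-0.24,0,0],"twist":0,"grip":-1},
    {"travel":[-0.32,0,0],"twist":0,"grip":-1},
    {"travel":[-0.4,0,0],"twist":0,"grip":-1},
    {"travel":[-0.46,0,0],"twist":0,"grip":-1},
    {"travel":[-0.52,0,0],"twist":0,"grip":-1},
    {"travel":[-0.56,0,0],"twist":0,"grip":-1},
    {"travel":[-0.58,0,0],"twist":0,"grip":-1},
    {"travel":[-0.58,0,0],"twist":0,"grip":-1},
  ],
)

```text
clock: 54.3
position: [0.5644, 0.2438, 0.0512]
ee_rot: [0.05, 3.141, 0.0]
wrist_force: [1.1, 0.7, 0.3]
width: 0.002
grasp_force: 0.0
```

Emit:
move_arm(
  rows=[
    {"travel":[-0.03,0,0],"twist":0,"grip":-1},
    {"travel":[-0.06,0,0],"twist":0,"grip":-1},
    {"travel":[-0.09,0,0],"twist":0,"grip":-1},
    {"travel":[-0.12,0,0],"twist":0,"grip":-1},
    {"travel":[-0.12,0,0],"twist":0,"grip":-1},
  ],
)

```text
clock: 54.8
position: [0.5829, 0.2433, 0.0514]
ee_rot: [0.05, 3.14, 0.001]
wrist_force: [0.2, -0.9, -0.3]
width: -0.004
grasp_force: 0.0
```

Emit:
move_arm(
  rows=[
    {"travel":[-0.02,0,0],"twist":0,"grip":-1},
    {"travel":[-0.02,0,0],"twist":0,"grip":-1},
  ],
)

```text
clock: 55.0
position: [0.5854, 0.2432, 0.0514]
ee_rot: [0.049, 3.141, 0.0]
wrist_force: [0.0, 0.2, 1.3]
width: -0.001
grasp_force: 0.0
```

Emit:
move_arm(
  rows=[
    {"travel":[-0.02,0,0],"twist":0,"grip":-1},
    {"travel":[-0.02,0,0],"twist":0,"grip":-1},
  ],
)

```text
clock: 55.2
position: [0.5879, 0.2431, 0.0513]
ee_rot: [-0.049, -3.14, 0.0]
wrist_force: [-3.4, 0.2, 1.0]
width: -0.001
grasp_force: 1.5
```

Emit:
move_arm(
  rows=[
    {"travel":[-0.02,0,0],"twist":0,"grip":-1},
    {"travel":[-0.02,0,0],"twist":0,"grip":-1},
  ],
)

```text
clock: 55.4
position: [0.5881, 0.243, 0.0512]
ee_rot: [-0.049, -3.134, 0.002]
wrist_force: [-17.5, 1.0, 8.8]
width: 0.001
grasp_force: 8.6
```

Emit:
move_arm(
  rows=[
    {"travel":[-0.015,0,0],"twist":0,"grip":-1},
    {"travel":[-0.015,0,0],"twist":0,"grip":-1},
  ],
)

```text
clock: 55.6
position: [0.5882, 0.243, 0.0511]
ee_rot: [-0.048, -3.13, 0.003]
wrist_force: [-27.1, 1.7, 16.4]
width: 0.006
grasp_force: 14.0
```

Emit:
move_arm(
  rows=[
    {"travel":[0.1,0,0],"twist":0,"grip":-1},
    {"travel":[0.3,0,0],"twist":0,"grip":-1},
    {"travel":[0.6,0,0],"twist":0,"grip":-1},
    {"travel":[0.8,0,-0.3],"twist":0,"grip":-1},
    {"travel":[0.9,0,-0.6],"twist":0,"grip":-1},
    {"travel":[0.9,0,-0.9],"twist":0,"grip":-1},
    {"travel":[0.9,0,-0.9],"twist":0,"grip":-1},
    {"travel":[0.9,0,-0.9],"twist":0,"grip":-1},
  ],
)

```text
clock: 56.4
position: [0.4588, 0.2473, 0.1874]
ee_rot: [0.049, 3.138, 0.002]
wrist_force: [-0.2, -0.1, 0.0]
width: -0.002
grasp_force: 0.0
```

```bash
python3 - <<'E'
from m import *
s=manip.observe();print(s['position'],s['clock'])
labels()
a=cap('top','t11');b=cap('side','s11')
cv2.imwrite('pics/fin.png',cv2.cvtColor(np.vstack([cv2.resize(a[30:270,130:450],None,fx=1.25,fy=1.25),cv2.resize(b[50:370,230:510],(400,300))]),cv2.COLOR_RGB2BGR))
E
```

```text
[0.4588243  0.24733567 0.18743892] 56.4
label px [324.2 128.2] 19 xyz [ 0.691  -0.0975  0.05  ] yaw 136.4
label px [348.2 132.5] 18 xyz [ 0.6793 -0.1704  0.05  ] yaw 91.3
label px [422.2 170.5] 37 xyz [ 0.5684 -0.396   0.05  ] yaw 110.0
label px [343.3 257.5] 28 xyz [ 0.3046 -0.1598  0.05  ] yaw 43.2
```

View pics/fin.png

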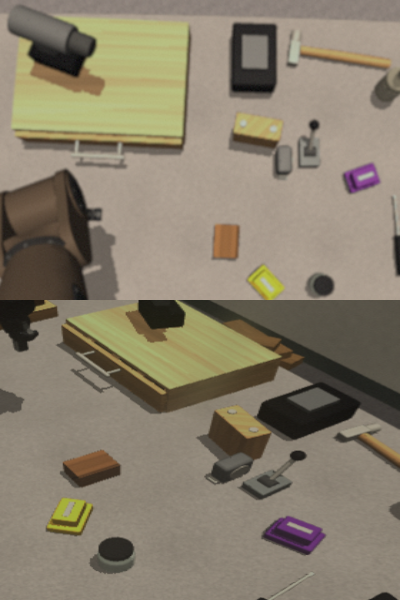

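The drawer is shut, with its handle at (98,150), and the lever is off. Offcut, tape, jar and look-alikes are where they started, and no packs are left on the bench.

```bash
python3 -c "
from plant import job_done
print(job_done())"
```

```text
the job is handed in; nothing more can be done
None
```

The job is handed in at about 56 s: I threw the isolator to off first, then switched the lamp off against the stop and shut it in the drawer with all three packs; the offcut, tape and jar were not touched.

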